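# Change the batch in the burn-in rack

### The job

Change the batch in the burn-in test rack. First press the red stop button down until it latches, and let go of it, before moving any module; then take every finished module (blue terminals) out of the rack and stand it in the grey tray, and set every fresh module (green terminals) from the sloped blue bin flat in a nest of its own with its terminals towards the brass contacts. Only when all that is done, turn the stop button clockwise so that it springs out again, and leave the other things on the bench where they are.

Things in the scene. Friction and masses are not known exactly. Their poses are not given: they have to be found in the camera images.
- rack: grey test rack, deck 150 x 384 mm, 40 mm high, fixed. Four nests at x 0, y -135, -45, 45, 135 mm: flat places 83 (x) x 48 mm (y) on the deck, white ribs 6 mm thick, 8 mm high at near end and sides, a black contact block with brass contacts, 60 mm wide, 30 mm above the deck, at the far (+x) end. Origin at bench level under the middle of the row.
- bin: blue sloped bin, fixed, 196 mm along the slope, 212 mm wide, 2 x 2 compartments 94 x 100 mm, one fresh module at most in each, lying on the slope, terminals uphill. Floor slopes 0.26 rad, low at -x (robot's side); walls and dividers 20 mm above it, high-end wall 45 mm. Origin at bench level under the middle of the floor, which is 40 mm above it.
- tray: low grey open tray fixed on the bench for the finished modules, 110 (x) x 215 mm (y), walls 4 mm thick and 20 mm high, floor 5 mm thick; origin under its centre at bench level.
- stop_top (a point): top centre of the red mushroom head of the stop station, a yellow and grey box 72 x 72 mm, 60 mm high, fixed on the bench. Head: diameter 40 mm, 19 mm thick, rounded rim. Button out: top 92 mm above the bench, underside of the head 13 mm above the box; latched: both about 7.5 mm lower.
- stop (a joint): how far the button is pressed, m: 0 out; pressed past about 8 mm (full travel 10 mm, up to about 14 N) it latches and stays at about 7.5 mm when let go. Not pressed far enough, it springs out again.
- stop_head (a joint): turn of the mushroom head, rad, growing clockwise seen from above, 0 to 1.0, lightly sprung back to 0. A latched button turned past about 0.55 rad is freed and springs out once let go (under 0.1 N m).
- fresh1_c (a point): fresh power module, 180 g, 75 long (x) x 40 wide (y) x 45 mm high, black base down. Finned heatsink 58 mm long, 40 mm wide with flat sides, 15 to 45 mm above the base, over all but the +x end, where a green terminal block 15 mm long, 31 mm high stands. Point: centre of the block, half-way up; x to the terminals, z up from the base. At first in the sloped bin (or absent).
- fresh1_t (a point): middle of the terminal end of fresh1, 37.5 mm from its centre along its x.
- fresh2_c (a point): fresh power module, 180 g, 75 long (x) x 40 wide (y) x 45 mm high, black base down. Finned heatsink 58 mm long, 40 mm wide with flat sides, 15 to 45 mm above the base, over all but the +x end, where a green terminal block 15 mm long, 31 mm high stands. Point: centre of the block, half-way up; x to the terminals, z up from the base. At first in the sloped bin (or absent).
- fresh2_t (a point): middle of the terminal end of fresh2, 37.5 mm from its centre along its x.
- fresh3_c (a point): fresh power module, 180 g, 75 long (x) x 40 wide (y) x 45 mm high, black base down. Finned heatsink 58 mm long, 40 mm wide with flat sides, 15 to 45 mm above the base, over all but the +x end, where a green terminal block 15 mm long, 31 mm high stands. Point: centre of the block, half-way up; x to the terminals, z up from the base. At first in the sloped bin (or absent).
- fresh3_t (a point): middle of the terminal end of fresh3, 37.5 mm from its centre along its x.
- fresh4_c (a point): fresh power module, 180 g, 75 long (x) x 40 wide (y) x 45 mm high, black base down. Finned heatsink 58 mm long, 40 mm wide with flat sides, 15 to 45 mm above the base, over all but the +x end, where a green terminal block 15 mm long, 31 mm high stands. Point: centre of the block, half-way up; x to the terminals, z up from the base. At first in the sloped bin (or absent).
- fresh4_t (a point): middle of the terminal end of fresh4, 37.5 mm from its centre along its x.
- done1_c (a point): finished power module, 180 g, 75 long (x) x 40 wide (y) x 45 mm high, black base down. Finned heatsink 58 mm long, 40 mm wide with flat sides, 15 to 45 mm above the base, over all but the +x end, where a blue terminal block 15 mm long, 31 mm high stands. Point: centre of the block, half-way up; x to the terminals, z up from the base. At first in a nest of the rack, terminals to the contact block (or absent).
- done2_c (a point): finished power module, 180 g, 75 long (x) x 40 wide (y) x 45 mm high, black base down. Finned heatsink 58 mm long, 40 mm wide with flat sides, 15 to 45 mm above the base, over all but the +x end, where a blue terminal block 15 mm long, 31 mm high stands. Point: centre of the block, half-way up; x to the terminals, z up from the base. At first in a nest of the rack, terminals to the contact block (or absent).
- done3_c (a point): finished power module, 180 g, 75 long (x) x 40 wide (y) x 45 mm high, black base down. Finned heatsink 58 mm long, 40 mm wide with flat sides, 15 to 45 mm above the base, over all but the +x end, where a blue terminal block 15 mm long, 31 mm high stands. Point: centre of the block, half-way up; x to the terminals, z up from the base. At first in a nest of the rack, terminals to the contact block (or absent).
- done4_c (a point): finished power module, 180 g, 75 long (x) x 40 wide (y) x 45 mm high, black base down. Finned heatsink 58 mm long, 40 mm wide with flat sides, 15 to 45 mm above the base, over all but the +x end, where a blue terminal block 15 mm long, 31 mm high stands. Point: centre of the block, half-way up; x to the terminals, z up from the base. At first in a nest of the rack, terminals to the contact block (or absent).
- screwdriver: screwdriver lying between the tray and the bin; leave alone.
- pliers: red-handled pliers beyond the rack; leave alone.
- spool: solder spool, left side; leave alone.
- jar: small jar with orange cap, right of the rack; leave alone.
- spraycan: blue spray can, right side, 160 mm high; leave alone.
- meter: yellow multimeter lying beyond the rack; leave alone.
There are look-alikes about, which are no part of the job. Of the things shaped like the tray, the grey one is meant.

How it is judged:
On the way, in this order (a step that is already met when the one before it is completed fails the run):
1. stop button latched and let go of, with the finished modules still in the rack and the fresh ones still in the bin (value of joint stop above 0.006 m and contact force between the fingers and stop below 0.3 N and distance of each of done1_c, done2_c, done3_c, done4_c from where it was at the start of the episode below 0.02 m and horizontal distance between each of fresh1_c, fresh2_c, fresh3_c, fresh4_c and bin below 0.16 m), for 0.3 s.
2. with the button still latched, every finished module in the tray and every fresh one in a nest, let go of (value of joint stop above 0.006 m and x of fresh1_c in the frame of rack between -0.008 and 0.008 m and (y of fresh1_c in the frame of rack between -0.143 and -0.127 m or y of fresh1_c in the frame of rack between -0.053 and -0.037 m or y of fresh1_c in the frame of rack between 0.037 and 0.053 m or y of fresh1_c in the frame of rack between 0.127 and 0.143 m) and z of fresh1_c in the frame of rack between 0.055 and 0.068 m and angle between each of fresh1_c, fresh2_c, fresh3_c, fresh4_c's own z axis and vertical below 0.1 rad and x of each of fresh1_t, fresh2_t, fresh3_t, fresh4_t in the frame of rack above 0.02 m and x of fresh2_c in the frame of rack between -0.008 and 0.008 m and (y of fresh2_c in the frame of rack between -0.143 and -0.127 m or y of fresh2_c in the frame of rack between -0.053 and -0.037 m or y of fresh2_c in the frame of rack between 0.037 and 0.053 m or y of fresh2_c in the frame of rack between 0.127 and 0.143 m) and z of fresh2_c in the frame of rack between 0.055 and 0.068 m and x of fresh3_c in the frame of rack between -0.008 and 0.008 m and (y of fresh3_c in the frame of rack between -0.143 and -0.127 m or y of fresh3_c in the frame of rack between -0.053 and -0.037 m or y of fresh3_c in the frame of rack between 0.037 and 0.053 m or y of fresh3_c in the frame of rack between 0.127 and 0.143 m) and z of fresh3_c in the frame of rack between 0.055 and 0.068 m and x of fresh4_c in the frame of rack between -0.008 and 0.008 m and (y of fresh4_c in the frame of rack between -0.143 and -0.127 m or y of fresh4_c in the frame of rack between -0.053 and -0.037 m or y of fresh4_c in the frame of rack between 0.037 and 0.053 m or y of fresh4_c in the frame of rack between 0.127 and 0.143 m) and z of fresh4_c in the frame of rack between 0.055 and 0.068 m and x of done1_c in the frame of tray between -0.05 and 0.05 m and y of done1_c in the frame of tray between -0.095 and 0.095 m and z of each of done1_c, done2_c, done3_c, done4_c in the frame of tray below 0.034 m and angle between each of done1_c, done2_c, done3_c, done4_c's own z axis and vertical below 0.15 rad and x of done2_c in the frame of tray between -0.05 and 0.05 m and y of done2_c in the frame of tray between -0.095 and 0.095 m and x of done3_c in the frame of tray between -0.05 and 0.05 m and y of done3_c in the frame of tray between -0.095 and 0.095 m and x of done4_c in the frame of tray between -0.05 and 0.05 m and y of done4_c in the frame of tray between -0.095 and 0.095 m and contact force between the fingers and fresh1 below 0.3 N and contact force between the fingers and fresh2 below 0.3 N and contact force between the fingers and fresh3 below 0.3 N and contact force between the fingers and fresh4 below 0.3 N and contact force between the fingers and done1 below 0.3 N and contact force between the fingers and done2 below 0.3 N and contact force between the fingers and done3 below 0.3 N and contact force between the fingers and done4 below 0.3 N), for 0.3 s.
3. stop button turned free and out again (value of joint stop below 0.002 m and contact force between the fingers and stop below 0.3 N), for 0.3 s.
At the end, for the whole second after the job is handed in: Button out (within 2 mm); every finished module upright (0.15 rad) on the tray floor, centre within 50 mm (x) and 95 mm (y) of its middle; every fresh module flat (0.1 rad) in a nest, centre within 8 mm of its middle in x and y, terminals to the contacts; all at rest, let go of (value of joint stop below 0.002 m and x of fresh1_c in the frame of rack between -0.008 and 0.008 m and (y of fresh1_c in the frame of rack between -0.143 and -0.127 m or y of fresh1_c in the frame of rack between -0.053 and -0.037 m or y of fresh1_c in the frame of rack between 0.037 and 0.053 m or y of fresh1_c in the frame of rack between 0.127 and 0.143 m) and z of fresh1_c in the frame of rack between 0.055 and 0.068 m and angle between each of fresh1_c, fresh2_c, fresh3_c, fresh4_c's own z axis and vertical below 0.1 rad and x of each of fresh1_t, fresh2_t, fresh3_t, fresh4_t in the frame of rack above 0.02 m and x of fresh2_c in the frame of rack between -0.008 and 0.008 m and (y of fresh2_c in the frame of rack between -0.143 and -0.127 m or y of fresh2_c in the frame of rack between -0.053 and -0.037 m or y of fresh2_c in the frame of rack between 0.037 and 0.053 m or y of fresh2_c in the frame of rack between 0.127 and 0.143 m) and z of fresh2_c in the frame of rack between 0.055 and 0.068 m and x of fresh3_c in the frame of rack between -0.008 and 0.008 m and (y of fresh3_c in the frame of rack between -0.143 and -0.127 m or y of fresh3_c in the frame of rack between -0.053 and -0.037 m or y of fresh3_c in the frame of rack between 0.037 and 0.053 m or y of fresh3_c in the frame of rack between 0.127 and 0.143 m) and z of fresh3_c in the frame of rack between 0.055 and 0.068 m and x of fresh4_c in the frame of rack between -0.008 and 0.008 m and (y of fresh4_c in the frame of rack between -0.143 and -0.127 m or y of fresh4_c in the frame of rack between -0.053 and -0.037 m or y of fresh4_c in the frame of rack between 0.037 and 0.053 m or y of fresh4_c in the frame of rack between 0.127 and 0.143 m) and z of fresh4_c in the frame of rack between 0.055 and 0.068 m and x of done1_c in the frame of tray between -0.05 and 0.05 m and y of done1_c in the frame of tray between -0.095 and 0.095 m and z of each of done1_c, done2_c, done3_c, done4_c in the frame of tray below 0.034 m and angle between each of done1_c, done2_c, done3_c, done4_c's own z axis and vertical below 0.15 rad and x of done2_c in the frame of tray between -0.05 and 0.05 m and y of done2_c in the frame of tray between -0.095 and 0.095 m and x of done3_c in the frame of tray between -0.05 and 0.05 m and y of done3_c in the frame of tray between -0.095 and 0.095 m and x of done4_c in the frame of tray between -0.05 and 0.05 m and y of done4_c in the frame of tray between -0.095 and 0.095 m and contact force between the fingers and fresh1 below 0.3 N and contact force between the fingers and fresh2 below 0.3 N and contact force between the fingers and fresh3 below 0.3 N and contact force between the fingers and fresh4 below 0.3 N and contact force between the fingers and done1 below 0.3 N and contact force between the fingers and done2 below 0.3 N and contact force between the fingers and done3 below 0.3 N and contact force between the fingers and done4 below 0.3 N and linear speed of each of fresh1, fresh2, fresh3, fresh4, done1, done2, done3, done4 below 0.02 m/s); the robot touches nothing.
It fails at once if one of the other things on the bench (tools, jar, can, spool, meter) is moved more than 40 mm (distance of any of screwdriver, pliers, spool, jar, spraycan, meter from where it was at the start of the episode above 0.04 m).
Of fresh1, fresh2, fresh3, fresh4 only 3 to 4 are there at a start; the rules pass over those that are not, and their reading is None.
Of done1, done2, done3, done4 only 1 to 2 are there at a start; the rules pass over those that are not, and their reading is None.
At some moment in a run one of fresh1, fresh2, fresh3, fresh4 may be knocked a few centimetres aside while the robot is not near it.
It also fails if it takes over 208 s, if anything falls off the work surface, if the arm or the gripper's body presses on something with over 40 N, if the wrist force passes 120 N, or if a joint passes its speed limit or range.

### The arm

A 6-joint arm with a two-finger parallel gripper is mounted at the origin on the work surface. World frame = base frame: x ahead of the robot, y to its left, z up, the work surface at z = 0. Lengths are in m, angles in rad, forces in N, time in s.
With the tool pointing down it reaches from about 0.375 to 0.9 m from the base axis. Payload 3.1 kg.
Tool frame: the origin (TCP) lies midway between the tips of the shut fingers; the grasp point (between the pads) lies 19 mm behind it (manip.grasp_offset is the distance from the TCP to the grasp point, in m); z points along the fingers, y is the line along which they close (so a half turn about z gives the same grasp; the last joint's range is limited). The gripper opens to 85 mm and grips with 20 to 120 N. Pads are 22 mm wide; open, the fingers measure 114 mm over their backs; the gripper's body (76 mm by 85 mm) begins 54 mm behind the grasp point. The pads swing forward as they close: fully open they stand 13 mm farther back than shut.
Start: joints at [1.133, 0.527, 1.433, -0, 1.181, -0.178], TCP at [0.16, 0.604, 0.196] pointing down, gripper open.
Joint ranges: [-3.08, 3.08], [-0.75, 2.2], [0.22, 2.44], [-1.43, 4.57], [0, 2.65], [-2.85, 2.85]. Speed limits (rad/s): [2.79, 2.79, 3.14, 3.14, 3.14, 3.14].

### API

Orientations are given as a unit quaternion [x, y, z, w].
In Python, from station import sensors, cams, order, manip gives the robot as it stands.
- The arm moves only by the tool move_arm, never from a script. Its argument "targets" is a list of rows, each an object of numbers: "dx", "dy", "dz": the shift along the world's x, y, z normalised to -1 to 1, where 1 is 25 mm; "rx", "ry", "rz": the turn, a rotation vector about the world's x, y, z normalised to -1 to 1, where 1 is 30 degrees. A call has exactly 10 rows; each row shifts and turns the commanded pose from where the row before left it; what a row does not reach is not made up. A row lasts 1/8 s, in which the tool goes at most 62.5 mm and 10.7 degrees, less where a joint would pass 70% of its speed; a pose out of reach is approached as far as the arm can. A call with a number of a shift or a turn outside -1 to 1 is refused whole. A call with a gripper value outside its range is refused whole. "claw" is the opening in per cent of the stroke, from 0 (shut) to 100 (fully open), set as the call begins (left out, the last holds). The fingers move at their own pace and stop on an object; "newtons" is the grip in N (left out, the last holds). Time passes only in rows, so rows that do not move let the fingers close, or fill a call up. It gives the time, the measured TCP pose, the force, the opening and the grip force at its end, in the units of the state.
- sensors.sense(): the state, without advancing time (a new reading comes with each control period).
- cams.snapshot(name): name is "scene" or "top"; returns the picture (400x640x3 uint8, red, green, blue); there is no depth.
- cams.camera_model(name): a dict with "fx", "fy", "cx", "cy" (pixels), "extrinsics" (4x4, takes a point from world to camera coordinates). Camera axes: x right, y down, z forward; pixel columns grow to the right and rows downward; lengths in m; the calibration is good to about 2 mm. A picture is of the moment at which its call begins. camera_model takes no time and is no camera call.
- order.sign_off(): hands the job in; it is judged then, once.
The state is a dict: "t": time; "q": joint angles; "qd": joint speeds; "tau": joint torques, N m; "tcp_pos": TCP position; "tool_rot": TCP orientation; "force": force on the tool from outside, world axes, zero at the start; "ft_torque": the same for the moment, N m; "finger_gap": opening from 0.0 (shut) to 1.0 (fully open); "gripper_force": force on a finger pad.
Only numpy, scipy, OpenCV 4.12 (cv2) and the standard library are available. Lean on these libraries where they do the work, as an engineer would, in place of code of your own. Each camera call takes 0.05 s, during which the arm holds its last target. There are 200 camera calls.

## Working session

There is one attempt and no reset: what is moved stays moved. The work goes in short steps, Python scripts to look and compute and a tool call to move; the robot and the scene stay as the last step left them, time stands still between calls to the robot, and variables do not carry over. Pictures are saved under pics/ and viewed, at most 14 in all, crops included, and the job is handed in when it is done.

Besides the shell and the picture viewer there is one more tool, called as name(argument=value, ...), one argument or row to a line, values as JSON. move_arm: Moves the arm, as the interface text tells. Scaled input: -1 to 1 covers 25 mm each way for a shift and 30 degrees each way for a turn. Its arguments: {"type":"object","properties":{"targets":{"type":"array"},"claw":{"type":"number"},"newtons":{"type":"number"}},"required":["targets"]}

```bash
ls; mkdir -p pics; python3 - <<'E'
from station import sensors,cams,order,manip
import cv2,numpy as np
s=sensors.sense();print(s)
print(manip.grasp_offset)
for n in("scene","top"):
    im=cams.snapshot(n);cv2.imwrite(f"pics/{n}0.png",im[:,:,::-1])
    m=cams.camera_model(n);print(n,{k:(np.round(v,4).tolist()) for k,v in m.items()})
E
```

```text
pics
{'t': 0.0, 'q': array([ 1.13350123e+00,  5.28453750e-01,  1.43393523e+00, -3.05639711e-06,
        1.18138330e+00, -1.78515903e-01]), 'qd': array([-0.0003596 ,  0.00158346, -0.00039229, -0.00118358,  0.00108283,
       -0.00030212]), 'tau': array([ 5.10719565e-04, -4.42349374e+01, -1.78026938e+01, -3.11799758e-04,
        8.32880556e-03, -1.52865283e-05]), 'tcp_pos': array([0.15957389, 0.603454  , 0.19523086]), 'tool_rot': array([ 1.29028214e-01,  9.91640324e-01, -1.03898508e-03, -3.28934765e-04]), 'force': array([ 0.30190939, -0.19821761, -0.25263899]), 'ft_torque': array([-0.00187931,  0.00899939,  0.00170168]), 'gripper_force': 0.0, 'finger_gap': 1.0052021827598114}
0.0187
scene {'fx': 511.7476, 'fy': 511.7476, 'cx': 311.7349, 'cy': 207.8035, 'extrinsics': [[0.8689, 0.4948, 0.0113, -0.4424], [0.3079, -0.5224, -0.7952, -0.0874], [-0.3876, 0.6944, -0.6063, 1.7926], [0.0, 0.0, 0.0, 1.0]]}
top {'fx': 396.0143, 'fy': 396.0143, 'cx': 323.4709, 'cy': 196.6491, 'extrinsics': [[0.0305, -0.9995, -0.0004, -0.0274], [-0.9742, -0.0297, -0.2239, 0.5295], [0.2238, 0.0072, -0.9746, 1.1444], [0.0, 0.0, 0.0, 1.0]]}
```

View pics/scene0.png

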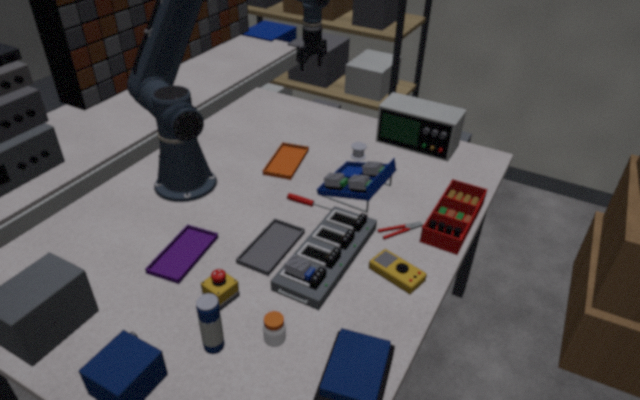

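View pics/top0.png

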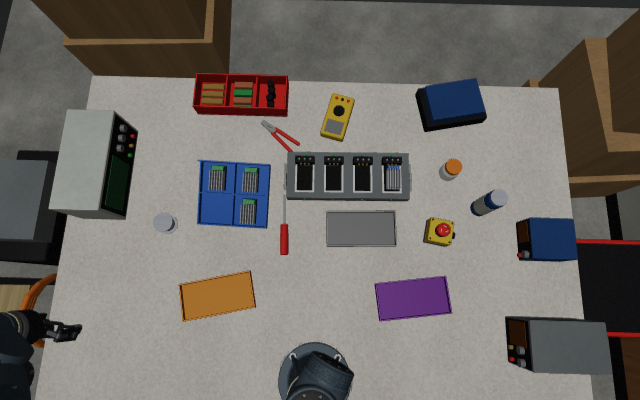

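```bash
cat > h.py <<'E'
from station import sensors,cams,order,manip
import cv2,numpy as np
M={n:cams.camera_model(n) for n in("scene","top")}
def ray(n,u,v):
    m=M[n];E=m["extrinsics"];R=E[:3,:3]
    d=R.T@np.array([(u-m["cx"])/m["fx"],(v-m["cy"])/m["fy"],1.]);return -R.T@E[:3,3],d
def plane(n,u,v,z):
    c,d=ray(n,u,v);return c+d*(z-c[2])/d[2]
def tri(a,b):
    """a=(u,v) scene, b=(u,v) top; returns point, miss distance"""
    c1,d1=ray("scene",*a);c2,d2=ray("top",*b)
    d1=d1/np.linalg.norm(d1);d2=d2/np.linalg.norm(d2)
    t=np.linalg.lstsq(np.c_[d1,-d2],c2-c1,rcond=None)[0]
    p,q=c1+t[0]*d1,c2+t[1]*d2;return (p+q)/2,np.linalg.norm(p-q)
def proj(n,p):
    m=M[n];E=m["extrinsics"];c=E[:3,:3]@np.asarray(p)+E[:3,3];return np.array([m["cx"]+m["fx"]*c[0]/c[2],m["cy"]+m["fy"]*c[1]/c[2]])
def blobs(im,lo,hi,roi,amin=6):
    """hsv mask blobs within roi (u0,v0,u1,v1): centroid, area, minAreaRect"""
    u0,v0,u1,v1=roi;h=cv2.cvtColor(im,cv2.COLOR_RGB2HSV)[v0:v1,u0:u1]
    m=cv2.inRange(h,lo,hi);n,l,s,c=cv2.connectedComponentsWithStats(m)
    out=[]
    for i in range(1,n):
        if s[i,4]>=amin:
            r=cv2.minAreaRect(np.argwhere(l==i)[:,::-1].astype(np.float32))
            out.append((c[i]+[u0,v0],int(s[i,4]),np.round(cv2.boxPoints(r)+[u0,v0],1)))
    return out
E
python3 - <<'E'
from h import *
T=cv2.imread("pics/top0.png")[:,:,::-1].copy();S=cv2.imread("pics/scene0.png")[:,:,::-1].copy()
cv2.imwrite("pics/tc.png",cv2.resize(T[145:255,190:465],None,fx=2.9,fy=2.9,interpolation=cv2.INTER_CUBIC)[:,:,::-1])
cv2.imwrite("pics/sc.png",cv2.resize(S[150:310,195:400],None,fx=3.7,fy=3.7,interpolation=cv2.INTER_CUBIC)[:,:,::-1])
for n,im,roi in(("top",T,(420,210,460,250)),("scene",S,(195,260,245,310))):
    print(n,"red",blobs(im,(0,150,80),(8,255,255),roi),blobs(im,(170,150,80),(180,255,255),roi))
for n,im,roi in(("top",T,(195,155,275,232)),("scene",S,(315,155,400,215))):
    print(n,"green",[(np.round(c,1),a) for c,a,_ in blobs(im,(45,80,40),(85,255,255),roi,3)])
    print(n,"bin",[(np.round(c,1),a,b.tolist()) for c,a,b in blobs(im,(100,120,30),(125,255,255),roi,40)])
for n,im,roi in(("top",T,(280,150,415,205)),("scene",S,(270,205,380,305))):
    print(n,"blue",[(np.round(c,1),a,b.tolist()) for c,a,b in blobs(im,(100,120,50),(125,255,255),roi,3)])
E
```

```text
top red [(array([442.92622951, 229.2704918 ]), 122, array([[437., 223.],
       [449., 223.],
       [449., 235.],
       [437., 235.]]))] []
scene red [(array([217.97297297, 275.64864865]), 74, array([[212., 271.],
       [224., 271.],
       [224., 279.],
       [212., 279.]]))] []
top green [(array([217.4, 167.7]), 55), (array([250.4, 169.8]), 57), (array([248.5, 201.3]), 55)]
top bin [(array([231.4, 195.3]), 3309, [[194.1, 223.6], [198.0, 159.5], [270.0, 163.9], [266.1, 228.0]])]
scene green [(array([379.3, 170.3]), 3), (array([343.9, 182. ]), 49), (array([367.5, 182.8]), 6)]
scene bin [(array([361.6, 185.3]), 777, [[316.7, 186.1], [392.9, 160.7], [401.9, 187.7], [325.7, 213.1]]), (array([351.1, 169.3]), 257, [[338.0, 163.0], [362.0, 163.0], [362.0, 177.0], [338.0, 177.0]])]
top blue [(array([392.9, 166.4]), 36, [[387.0, 165.0], [398.0, 165.0], [398.0, 169.0], [387.0, 169.0]])]
scene blue [(array([309.2, 273. ]), 66, [[302.5, 274.5], [311.0, 266.0], [315.5, 270.5], [307.0, 279.0]])]
```

View pics/tc.png

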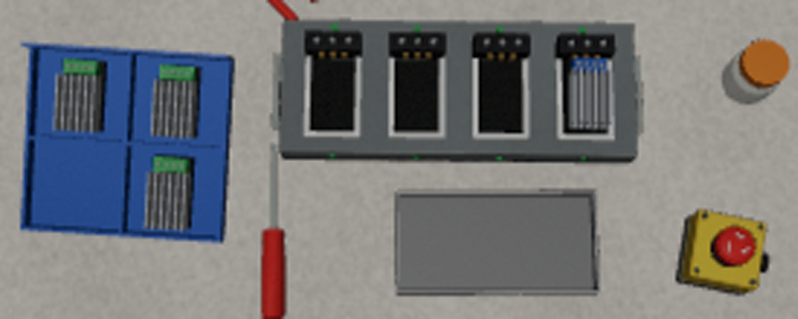

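View pics/sc.png

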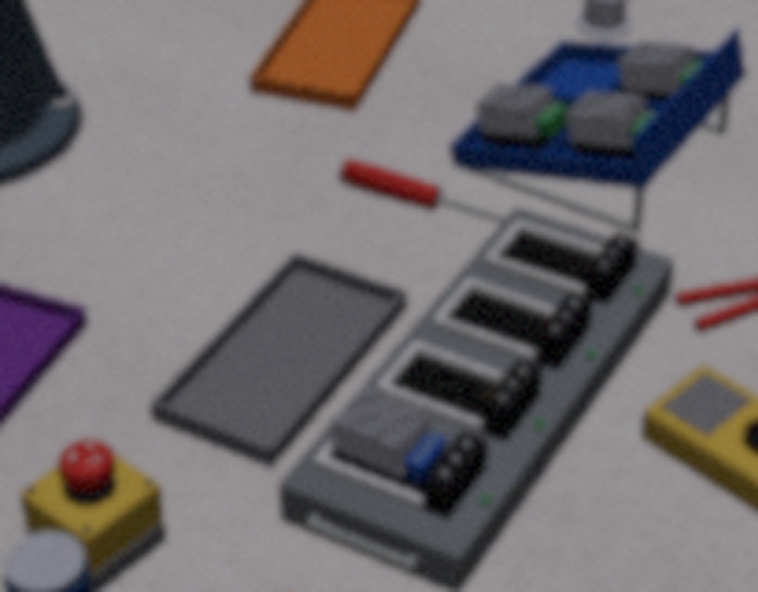

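```bash
python3 - <<'E'
from h import *
t=lambda x,y:(190+x/2.9,145+y/2.9); s=lambda x,y:(195+x/3.7,150+y/3.7)
r=lambda p:np.round(p,4).tolist()
print("stop tri",tri((218,275.6),(442.9,229.3)),r(plane("top",442.9,229.3,.086)))
print("rack deck",[r(plane("top",*t(*p),.04)[:2]) for p in((283,20),(635,23),(633,157),(281,155))])
print("rack scene",[r(plane("scene",*s(*p),.04)[:2]) for p in((515,212),(672,262),(455,556),(285,490))])
print("tri corners",[ (r(a),round(b,4)) for a,b in (tri(s(515,212),t(281,155)),tri(s(672,262),t(283,20)),tri(s(285,490),t(633,157)))])
print("tray",[r(plane("top",*t(*p),.02)[:2]) for p in((397,191),(596,191),(597,293),(396,291))])
print("tray sc",[r(plane("scene",*s(*p),.02)[:2]) for p in((297,258),(405,295),(270,460),(155,410))])
print("nest floor corners",[[r(plane("top",*t(*p),.048)[:2]) for p in q] for q in(((305,135),(360,135)),((389,136),(445,136)),((473,137),(529,137)),((558,138),(614,138)))])
print("bin corners z",[(r(plane("top",*t(*p),z))) for p,z in(((28,46),.105),((233,58),.105),((222,240),.034),((23,229),.034))])
print("bin tri",[ (r(a),round(b,4)) for a,b in (tri(s(455,152),t(222,240)),tri(s(640,180),t(233,60)),)])
print("green tri", [ (r(a),round(b,4)) for a,b in (tri((343.9,181.5),(248.5,201.3)),tri((367.5,182.5),(250.4,169.8)),tri((381,169.5),(217.4,167.7)))])
print("blue tri",tri((309.2,272.5),(392.9,166.4)))
E
```

```text
stop tri (array([ 0.43776576, -0.36500262,  0.07924076]), np.float64(0.0006091018018387197)) [0.437, -0.3628, 0.086]
rack deck [[0.6769, 0.1073], [0.6852, -0.2779], [0.5347, -0.2731], [0.5255, 0.1017]]
rack scene [[0.5382, 0.0921], [0.6824, 0.0975], [0.6851, -0.2776], [0.549, -0.2839]]
tri corners [([0.5299, 0.1042, 0.0282], np.float64(0.0043)), ([0.6793, 0.1078, 0.0318], np.float64(0.0012)), ([0.5396, -0.2746, 0.0266], np.float64(0.0045))]
tray [[0.4941, -0.023], [0.5006, -0.2369], [0.3911, -0.2369], [0.3868, -0.025]]
tray sc [[0.3974, -0.035], [0.5009, -0.0309], [0.511, -0.2475], [0.4051, -0.2469]]
nest floor corners [[[0.5463, 0.0765], [0.548, 0.0181]], [[0.5479, -0.0127], [0.5497, -0.0722]], [[0.5495, -0.1019], [0.5513, -0.1614]], [[0.5512, -0.1922], [0.553, -0.2516]]]
bin corners z [[0.6181, 0.3615, 0.105], [0.6116, 0.1496, 0.105], [0.4333, 0.1597, 0.034], [0.4386, 0.3704, 0.034]]
bin tri [([0.4371, 0.1631, 0.0222], np.float64(0.0053)), ([0.623, 0.1563, 0.0646], np.float64(0.0023))]
green tri [([0.5093, 0.2163, 0.0559], np.float64(0.0005)), ([0.5982, 0.2101, 0.0874], np.float64(0.0045)), ([0.6027, 0.3112, 0.0827], np.float64(0.0057))]
blue tri (array([ 0.62949484, -0.22311132,  0.06552838]), np.float64(0.0033183528153695823))
```

```bash
python3 - <<'E'
from h import *
ims={n:np.mean([cams.snapshot(n) for _ in range(6)],0).astype(np.float32) for n in("top","scene")}
np.save("pics/t.npy",ims["top"]);np.save("pics/s.npy",ims["scene"])
c=np.array([.605,-.0865]);a=.021;R=np.array([[np.cos(a),-np.sin(a)],[np.sin(a),np.cos(a)]])
def prof(n,xs,ys,z):
    out=[]
    for x in xs:
        P=[proj(n,[*(c+R@[x,y]),z]) for y in ys];P=np.array(P,np.float32)
        out.append(cv2.remap(ims[n],P[None,:,0],P[None,:,1],cv2.INTER_LINEAR)[0].mean())
    return out
xs=np.arange(-.09,.09,.002)
for n in("top","scene"):
    print(n,"x profile between nests z=.04");print(" ".join(f"{x*1000:.0f}:{v:.0f}" for x,v in zip(xs,prof(n,xs,[-.09,0,.09,-.085,-.095,.005,-.005],.04))))
    print("x thru nests z=.048");print(" ".join(f"{x*1000:.0f}:{v:.0f}" for x,v in zip(xs,prof(n,xs,[-.05,-.045,-.04,.04,.045,.05,.13,.135,.14],.048))))
    ys=np.arange(-.21,.21,.003)
    print("y thru z=.048");print(" ".join(f"{y*1000:.0f}:{np.mean(prof(n,[-.03,-.025,-.02,-.01],[y],.048)):.0f}" for y in ys))
E
```

```text
top x profile between nests z=.04
-90:154 -88:153 -86:153 -84:152 -82:146 -80:106 -78:53 -76:40 -74:44 -72:56 -70:77 -68:87 -66:86 -64:86 -62:86 -60:86 -58:86 -56:86 -54:86 -52:86 -50:86 -48:86 -46:86 -44:86 -42:86 -40:86 -38:86 -36:86 -34:86 -32:86 -30:86 -28:86 -26:87 -24:87 -22:87 -20:87 -18:87 -16:87 -14:87 -12:87 -10:87 -8:87 -6:87 -4:87 -2:87 0:87 2:87 4:87 6:87 8:87 10:87 12:87 14:87 16:87 18:87 20:87 22:87 24:87 26:87 28:88 30:88 32:88 34:88 36:88 38:88 40:88 42:87 44:87 46:87 48:87 50:87 52:87 54:87 56:87 58:87 60:87 62:87 64:87 66:87 68:87 70:87 72:87 74:90 76:101 78:118 80:144 82:156 84:156 86:156 88:156
x thru nests z=.048
-90:156 -88:156 -86:154 -84:147 -82:115 -80:69 -78:45 -76:46 -74:54 -72:73 -70:85 -68:86 -66:86 -64:86 -62:86 -60:87 -58:94 -56:117 -54:145 -52:149 -50:105 -48:47 -46:17 -44:15 -42:15 -40:15 -38:15 -36:15 -34:15 -32:15 -30:15 -28:15 -26:15 -24:15 -22:15 -20:15 -18:15 -16:15 -14:15 -12:15 -10:15 -8:15 -6:15 -4:15 -2:15 0:15 2:15 4:15 6:15 8:14 10:14 12:15 14:15 16:15 18:15 20:15 22:15 24:15 26:16 28:18 30:24 32:27 34:27 36:31 38:30 40:20 42:19 44:22 46:2
[... 2734 characters left out ...]
93:92 -90:92 -87:92 -84:93 -81:97 -78:105 -75:115 -72:115 -69:100 -66:70 -63:40 -60:21 -57:17 -54:16 -51:15 -48:16 -45:16 -42:16 -39:18 -36:22 -33:34 -30:53 -27:76 -24:99 -21:117 -18:124 -15:118 -12:105 -9:95 -6:90 -3:88 0:87 3:86 6:86 9:92 12:103 15:112 18:112 21:96 24:71 27:43 30:25 33:17 36:15 39:15 42:15 45:16 48:17 51:20 54:26 57:40 60:59 63:81 66:100 69:116 72:119 75:114 78:103 81:93 84:87 87:85 90:84 93:84 96:86 99:94 102:105 105:111 108:110 111:93 114:69 117:45 120:27 123:19 126:16 129:16 132:16 135:16 138:18 141:22 144:32 147:47 150:66 153:86 156:103 159:115 162:117 165:112 168:103 171:98 174:102 177:112 180:124 183:135 186:141 189:142 192:139 195:131 198:120 201:112 204:111 207:118
```

move_arm(
  targets=[
    {"dx": 1,"dy": -1,"rz": 0.05},
    {"dx": 1,"dy": -1,"rz": 0.05},
    {"dx": 1,"dy": -1,"rz": 0.05},
    {"dx": 1,"dy": -1,"rz": 0.05},
    {"dx": 1,"dy": -1,"rz": 0.05},
    {"dx": 1,"dy": -1,"rz": 0.05},
    {"dx": 1,"dy": -1,"rz": 0.05},
    {"dx": 1,"dy": -1,"rz": 0.05},
    {"dx": 1,"dy": -1,"rz": 0.05},
    {"dx": 1,"dy": -1,"rz": 0.05},
  ],
  claw=0,
  newtons=40,
)

```text
schema error: expected keys dx, dy, dz, rx, ry, rz
```

move_arm(
  targets=[
    {"dy": -1},
    {"dy": -1},
    {"dy": -1},
    {"dy": -1},
    {"dy": -1},
    {"dy": -1},
    {"dy": -1},
    {"dy": -1},
    {"dy": -1},
    {"dy": -1},
  ],
)

```text
schema error: expected keys dx, dy, dz, rx, ry, rz
```

move_arm(
  targets=[
    {"dy": -1},
    {"dy": -1},
    {"dy": -1},
    {"dy": -1},
    {"dy": -1},
    {"dy": -1},
    {"dy": -1},
    {"dy": -1},
    {"dy": -1},
    {"dy": -1},
  ],
)

```text
schema error: expected keys dx, dy, dz, rx, ry, rz
```

All six keys are needed.

move_arm(
  targets=[
    {"dx": 1,"dy": -1,"dz": 0,"rx": 0,"ry": 0,"rz": 0.05},
    {"dx": 1,"dy": -1,"dz": 0,"rx": 0,"ry": 0,"rz": 0.05},
    {"dx": 1,"dy": -1,"dz": 0,"rx": 0,"ry": 0,"rz": 0.05},
    {"dx": 1,"dy": -1,"dz": 0,"rx": 0,"ry": 0,"rz": 0.05},
    {"dx": 1,"dy": -1,"dz": 0,"rx": 0,"ry": 0,"rz": 0.05},
    {"dx": 1,"dy": -1,"dz": 0,"rx": 0,"ry": 0,"rz": 0.05},
    {"dx": 1,"dy": -1,"dz": 0,"rx": 0,"ry": 0,"rz": 0.05},
    {"dx": 1,"dy": -1,"dz": 0,"rx": 0,"ry": 0,"rz": 0.05},
    {"dx": 1,"dy": -1,"dz": 0,"rx": 0,"ry": 0,"rz": 0.05},
    {"dx": 1,"dy": -1,"dz": 0,"rx": 0,"ry": 0,"rz": 0.05},
  ],
  claw=0,
  newtons=40,
)

```text
t: 1.95
tcp_pos: [0.4108, 0.3534, 0.1964]
tool_rot: [-0.002, 1.0, 0.0, 0.0]
force: [0.3, 1.0, -0.2]
finger_gap: -0.001
gripper_force: 0.0
```

move_arm(
  targets=[
    {"dx": 0,"dy": -1,"dz": 0,"rx": 0,"ry": 0,"rz": 0},
    {"dx": 0,"dy": -1,"dz": 0,"rx": 0,"ry": 0,"rz": 0},
    {"dx": 0,"dy": -1,"dz": 0,"rx": 0,"ry": 0,"rz": 0},
    {"dx": 0,"dy": -1,"dz": 0,"rx": 0,"ry": 0,"rz": 0},
    {"dx": 0,"dy": -1,"dz": 0,"rx": 0,"ry": 0,"rz": 0},
    {"dx": 0,"dy": -1,"dz": 0,"rx": 0,"ry": 0,"rz": 0},
    {"dx": 0,"dy": -1,"dz": 0,"rx": 0,"ry": 0,"rz": 0},
    {"dx": 0,"dy": -1,"dz": 0,"rx": 0,"ry": 0,"rz": 0},
    {"dx": 0,"dy": -1,"dz": 0,"rx": 0,"ry": 0,"rz": 0},
    {"dx": 0,"dy": -1,"dz": 0,"rx": 0,"ry": 0,"rz": 0},
  ],
)

```text
t: 3.2
tcp_pos: [0.4101, 0.1034, 0.1965]
tool_rot: [-0.002, 1.0, -0.0, 0.0]
force: [-0.1, -0.3, 0.0]
finger_gap: 0.006
gripper_force: 0.0
```

move_arm(
  targets=[
    {"dx": 0,"dy": -1,"dz": 0,"rx": 0,"ry": 0,"rz": 0},
    {"dx": 0,"dy": -1,"dz": 0,"rx": 0,"ry": 0,"rz": 0},
    {"dx": 0,"dy": -1,"dz": 0,"rx": 0,"ry": 0,"rz": 0},
    {"dx": 0,"dy": -1,"dz": 0,"rx": 0,"ry": 0,"rz": 0},
    {"dx": 0,"dy": -1,"dz": 0,"rx": 0,"ry": 0,"rz": 0},
    {"dx": 0,"dy": -1,"dz": 0,"rx": 0,"ry": 0,"rz": 0},
    {"dx": 0,"dy": -1,"dz": 0,"rx": 0,"ry": 0,"rz": 0},
    {"dx": 0,"dy": -1,"dz": 0,"rx": 0,"ry": 0,"rz": 0},
    {"dx": 0,"dy": -1,"dz": 0,"rx": 0,"ry": 0,"rz": 0},
    {"dx": 0,"dy": -1,"dz": 0,"rx": 0,"ry": 0,"rz": 0},
  ],
)

```text
t: 4.45
tcp_pos: [0.41, -0.1468, 0.1964]
tool_rot: [-0.001, 1.0, -0.0, 0.0]
force: [-0.0, 0.4, 0.2]
finger_gap: 0.001
gripper_force: 0.0
```

move_arm(
  targets=[
    {"dx": 0.12,"dy": -0.96,"dz": 0,"rx": 0,"ry": 0,"rz": 0},
    {"dx": 0.12,"dy": -0.96,"dz": 0,"rx": 0,"ry": 0,"rz": 0},
    {"dx": 0.12,"dy": -0.96,"dz": 0,"rx": 0,"ry": 0,"rz": 0},
    {"dx": 0.12,"dy": -0.96,"dz": 0,"rx": 0,"ry": 0,"rz": 0},
    {"dx": 0.12,"dy": -0.96,"dz": 0,"rx": 0,"ry": 0,"rz": 0},
    {"dx": 0.12,"dy": -0.96,"dz": -0.6,"rx": 0,"ry": 0,"rz": 0},
    {"dx": 0.12,"dy": -0.96,"dz": -0.6,"rx": 0,"ry": 0,"rz": 0},
    {"dx": 0.12,"dy": -0.96,"dz": -0.6,"rx": 0,"ry": 0,"rz": 0},
    {"dx": 0.12,"dy": -0.96,"dz": -0.8,"rx": 0,"ry": 0,"rz": 0},
    {"dx": 0,"dy": 0,"dz": -0.6,"rx": 0,"ry": 0,"rz": 0},
  ],
)

```text
t: 5.7
tcp_pos: [0.4371, -0.3642, 0.1152]
tool_rot: [-0.001, 1.0, -0.0, 0.0]
force: [0.1, 0.7, 0.4]
finger_gap: -0.001
gripper_force: 0.0
```

```bash
python3 - <<'E'
from h import *
print(sensors.sense()["tcp_pos"])
T=cams.snapshot("top");S=cams.snapshot("scene")
p=sensors.sense()["tcp_pos"]
print(proj("top",p),proj("scene",p))
a=cv2.resize(T[190:270,400:480],None,fx=4.9,fy=4.9);b=cv2.resize(S[230:310,180:260],None,fx=4.9,fy=4.9)
cv2.imwrite("pics/stop.png",np.hstack([a,b])[:,:,::-1])
E
```

```text
[ 0.43713864 -0.36418458  0.11519077]
[444.96727651 228.36274666] [217.18040845 264.3629753 ]
```

View pics/stop.png

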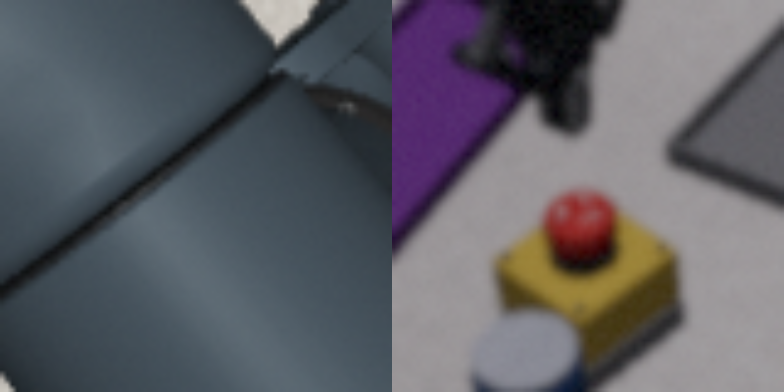

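move_arm(
  targets=[
    {"dx": 0,"dy": 0.04,"dz": -0.16,"rx": 0,"ry": 0,"rz": 0},
    {"dx": 0,"dy": 0,"dz": -0.16,"rx": 0,"ry": 0,"rz": 0},
    {"dx": 0,"dy": 0,"dz": -0.16,"rx": 0,"ry": 0,"rz": 0},
    {"dx": 0,"dy": 0,"dz": -0.16,"rx": 0,"ry": 0,"rz": 0},
    {"dx": 0,"dy": 0,"dz": -0.16,"rx": 0,"ry": 0,"rz": 0},
    {"dx": 0,"dy": 0,"dz": -0.12,"rx": 0,"ry": 0,"rz": 0},
    {"dx": 0,"dy": 0,"dz": -0.12,"rx": 0,"ry": 0,"rz": 0},
    {"dx": 0,"dy": 0,"dz": -0.08,"rx": 0,"ry": 0,"rz": 0},
    {"dx": 0,"dy": 0,"dz": 0,"rx": 0,"ry": 0,"rz": 0},
    {"dx": 0,"dy": 0,"dz": 0,"rx": 0,"ry": 0,"rz": 0},
  ],
)

```text
t: 7.05
tcp_pos: [0.437, -0.3609, 0.0883]
tool_rot: [-0.001, 1.0, -0.0, 0.0]
force: [0.5, -0.8, 0.2]
finger_gap: 0.001
gripper_force: 0.0
```

move_arm(
  targets=[
    {"dx": 0,"dy": 0,"dz": -0.08,"rx": 0,"ry": 0,"rz": 0},
    {"dx": 0,"dy": 0,"dz": -0.08,"rx": 0,"ry": 0,"rz": 0},
    {"dx": 0,"dy": 0,"dz": -0.04,"rx": 0,"ry": 0,"rz": 0},
    {"dx": 0,"dy": 0,"dz": 0,"rx": 0,"ry": 0,"rz": 0},
    {"dx": 0,"dy": 0,"dz": 0,"rx": 0,"ry": 0,"rz": 0},
    {"dx": 0,"dy": 0,"dz": 0,"rx": 0,"ry": 0,"rz": 0},
    {"dx": 0,"dy": 0,"dz": 0,"rx": 0,"ry": 0,"rz": 0},
    {"dx": 0,"dy": 0,"dz": 0,"rx": 0,"ry": 0,"rz": 0},
    {"dx": 0,"dy": 0,"dz": 0,"rx": 0,"ry": 0,"rz": 0},
    {"dx": 0,"dy": 0,"dz": 0,"rx": 0,"ry": 0,"rz": 0},
  ],
)

```text
t: 8.3
tcp_pos: [0.4369, -0.3608, 0.0832]
tool_rot: [-0.001, 1.0, -0.0, 0.0]
force: [0.2, -0.7, 0.3]
finger_gap: 0.002
gripper_force: 0.0
```

```bash
python3 - <<'E'
from h import *
S=cams.snapshot("scene")
p=sensors.sense()["tcp_pos"]
print(proj("top",p),proj("scene",p),blobs(S,(0,150,80),(8,255,255),(195,255,245,310)))
b=cv2.resize(S[220:310,170:270],None,fx=6,fy=6,interpolation=cv2.INTER_CUBIC)
cv2.imwrite("pics/stop2.png",b[:,:,::-1])
E
```

```text
[441.94949739 229.44045363] [218.7019263  273.38760921] [(array([218.04      , 275.73333333]), 75, array([[211., 271.],
       [224., 271.],
       [224., 279.],
       [211., 279.]]))]
```

View pics/stop2.png

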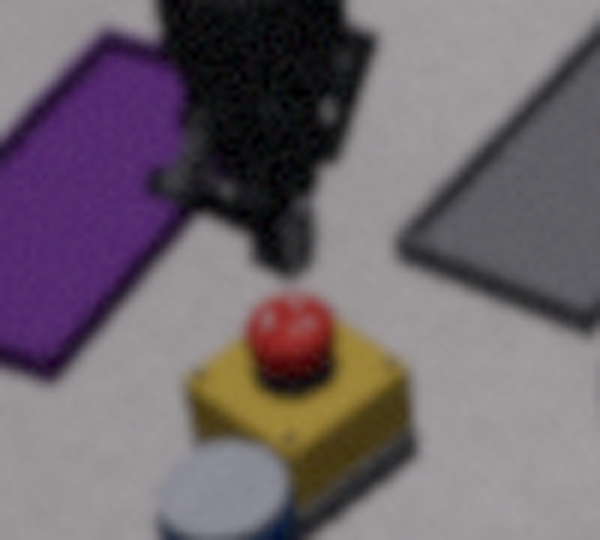

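move_arm(
  targets=[
    {"dx": 0,"dy": -0.08,"dz": -0.08,"rx": 0,"ry": 0,"rz": 0},
    {"dx": 0,"dy": 0,"dz": -0.08,"rx": 0,"ry": 0,"rz": 0},
    {"dx": 0,"dy": 0,"dz": -0.08,"rx": 0,"ry": 0,"rz": 0},
    {"dx": 0,"dy": 0,"dz": -0.08,"rx": 0,"ry": 0,"rz": 0},
    {"dx": 0,"dy": 0,"dz": -0.08,"rx": 0,"ry": 0,"rz": 0},
    {"dx": 0,"dy": 0,"dz": 0,"rx": 0,"ry": 0,"rz": 0},
    {"dx": 0,"dy": 0,"dz": 0,"rx": 0,"ry": 0,"rz": 0},
    {"dx": 0,"dy": 0,"dz": 0,"rx": 0,"ry": 0,"rz": 0},
    {"dx": 0,"dy": 0,"dz": 0,"rx": 0,"ry": 0,"rz": 0},
    {"dx": 0,"dy": 0,"dz": 0,"rx": 0,"ry": 0,"rz": 0},
  ],
)

```text
t: 9.6
tcp_pos: [0.4369, -0.3628, 0.0733]
tool_rot: [-0.002, 1.0, -0.0, 0.0]
force: [0.0, 0.9, 0.0]
finger_gap: -0.002
gripper_force: 0.0
```

```bash
python3 - <<'E'
from h import *
S=cams.snapshot("scene")
g=S.sum(2)
for v in range(258,282): print(v," ".join(f"{x:3d}{'r' if S[v,u,0]>1.8*S[v,u,1] else ' '}" for u,x in zip(range(208,230),g[v,208:230])))
print(sensors.sense()["force"])
E
```

```text
258  37   15   36   59   61   18   49   42   51   60  101  135  180  250  350  424  446  447  453  444  454  453 
259  72   45   60   43   29   33   37   46   41   83  103  117  148  216  328  405  446  446  450  452  453  458 
260 147   97   63   32   52   47   23   35   79   98  131  111  119  196  310  397  438  447  455  449  454  454 
261 278  224  154   81   47   52   36   18   87  124  145  122  121  180  303  392  435  450  457  453  456  454 
262 382  338  267  178   86   63   10   52   71  111  152  132  119  173  283  392  442  452  456  456  461  460 
263 440  411  359  271  137   61   23   31   61  120  149  129  133  192  297  393  437  455  458  458  451  451 
264 452  448  401  308  180   93   63   12   55  128  152  142  129  201  328  405  447  451  459  461  458  456 
265 446  450  425  332  208  100   53   54   72  116  134  140  126  215  332  412  448  459  456  457  457  455 
266 448  447  424  360  258  141   83   65   74  123  141  148  145  238  340  418  450  457  458  458  458  454 
267 448  451  438  400  326  236  149   80   62   95  136  160  180  270  
[... 973 characters left out ...]
0  205r 204r 212r 229r 232r 242r 249r 257r 252r 226r 213r 179r 173r 196  288  329  349  361 
277 392  361  304  235  193r 184r 193r 202r 214r 219r 223r 227r 221r 206r 171r 149r 146r 198  285  325  340  351 
278 363  343  305  234  166r 157r 171r 181r 181r 183r 204r 199r 175r 158r 130r 108r 115r 189  281  322  346  346 
279 353  340  312  245  174  131r 115r 136r 134r 158r 139r 137r 141r 110r 110r  80r  91r 173  254  321  343  346 
280 350  339  322  266  190  106r 120r 100r 101r 117r 104r 106r 105r  82r  82r  54r  88r 146  237  313  341  349 
281 342  341  322  270  188  135  104r  84r  99r  84r  75r  76r  86r  78r  91r  77r  90  165  252  318  341  345 
[-0.70548235  0.53768161 -0.23592036]
```

move_arm(
  targets=[
    {"dx": 0,"dy": 0,"dz": -0.08,"rx": 0,"ry": 0,"rz": 0},
    {"dx": 0,"dy": 0,"dz": -0.08,"rx": 0,"ry": 0,"rz": 0},
    {"dx": 0,"dy": 0,"dz": -0.08,"rx": 0,"ry": 0,"rz": 0},
    {"dx": 0,"dy": 0,"dz": 0,"rx": 0,"ry": 0,"rz": 0},
    {"dx": 0,"dy": 0,"dz": 0,"rx": 0,"ry": 0,"rz": 0},
    {"dx": 0,"dy": 0,"dz": 0,"rx": 0,"ry": 0,"rz": 0},
    {"dx": 0,"dy": 0,"dz": 0,"rx": 0,"ry": 0,"rz": 0},
    {"dx": 0,"dy": 0,"dz": 0,"rx": 0,"ry": 0,"rz": 0},
    {"dx": 0,"dy": 0,"dz": 0,"rx": 0,"ry": 0,"rz": 0},
    {"dx": 0,"dy": 0,"dz": 0,"rx": 0,"ry": 0,"rz": 0},
  ],
)

```text
t: 10.9
tcp_pos: [0.4369, -0.3628, 0.0672]
tool_rot: [-0.002, 1.0, 0.0, 0.0]
force: [0.7, 0.0, 0.3]
finger_gap: 0.002
gripper_force: 0.0
```

move_arm(
  targets=[
    {"dx": 0,"dy": 0,"dz": -0.08,"rx": 0,"ry": 0,"rz": 0},
    {"dx": 0,"dy": 0,"dz": -0.04,"rx": 0,"ry": 0,"rz": 0},
    {"dx": 0,"dy": 0,"dz": 0,"rx": 0,"ry": 0,"rz": 0},
    {"dx": 0,"dy": 0,"dz": 0,"rx": 0,"ry": 0,"rz": 0},
    {"dx": 0,"dy": 0,"dz": 0,"rx": 0,"ry": 0,"rz": 0},
    {"dx": 0,"dy": 0,"dz": 0,"rx": 0,"ry": 0,"rz": 0},
    {"dx": 0,"dy": 0,"dz": 0,"rx": 0,"ry": 0,"rz": 0},
    {"dx": 0,"dy": 0,"dz": 0,"rx": 0,"ry": 0,"rz": 0},
    {"dx": 0,"dy": 0,"dz": 0,"rx": 0,"ry": 0,"rz": 0},
    {"dx": 0,"dy": 0,"dz": 0,"rx": 0,"ry": 0,"rz": 0},
  ],
)

```text
t: 12.15
tcp_pos: [0.4369, -0.3628, 0.0642]
tool_rot: [-0.002, 1.0, 0.0, -0.0]
force: [0.2, -0.3, 0.7]
finger_gap: -0.002
gripper_force: 0.0
```

```bash
python3 - <<'E'
from h import *
S=cams.snapshot("scene")
g=S.sum(2)
for v in range(260,282): print(v," ".join(f"{x:3d}{'r' if S[v,u,0]>1.8*S[v,u,1] else ' '}" for u,x in zip(range(208,230),g[v,208:230])))
print(proj("scene",[.4369,-.3628,.092]),proj("scene",[.4369,-.3628,.0642]))
E
```

```text
260  40   67   69   70   61   19   47   38   57   43   83  145  176  220  306  400  439  450  451  451  454  456 
261  11   51   39   15   34r  66   34   38   53   58   76  124  158  208  305  400  440  449  455  456  453  455 
262  83   69   28   33   46   48   33   15   18   62   79  108  121  193  294  394  447  457  460  454  455  458 
263 223  156   98   73   54   48   56   17   39   67  119  118  105  160  294  390  442  456  455  456  455  453 
264 338  271  218  135   82   40   35   50   44   91  137  138  117  164  274  388  435  449  457  455  451  459 
265 412  375  326  235  142   70   60   33   61  101  135  134  133  164  275  389  444  460  461  459  458  454 
266 442  430  393  319  191   96   41   46   56  112  135  147  136  181  284  390  439  456  459  462  456  456 
267 452  444  421  358  249  124   67   42   72  125  139  142  141  181  301  398  442  452  460  453  454  451 
268 453  449  435  384  275  144   49   48   64  107  152  153  139  178  289  388  440  455  457  462  457  459 
269 447  455  443  404  308  176   91   64   64   81  134  142  123  169  
[... 763 characters left out ...]
210r 219r 233r 254r 254r 246r 233r 205r 190r 150r 212  277  330  348  361 
277 396  353  307  225  194r 180r 194r 211r 223r 230r 222r 221r 211r 191r 177r 155r 143r 193  276  327  345  348 
278 362  338  305  239  180r 148r 166r 182r 190r 186r 195r 180r 165r 161r 132r 118r 119r 203  276  331  339  352 
279 354  339  308  252  178  135r 136r 146r 145r 149r 152r 142r 133r 114r 114r  78r  94r 172  269  319  340  347 
280 334  344  323  269  188  133r 115r 111r 110r 116r 127r  98r 116r  94r  82r  89r  98r 155  249  315  332  348 
281 343  339  329  287  192  118r 109r  75r  99r  70r 107r  92r 105r  66r  78r  60r  97  158  247  314  338  341 
[217.8897466  271.39710793] [218.95567532 279.08321506]
```

move_arm(
  targets=[
    {"dx": 0,"dy": 0,"dz": -0.08,"rx": 0,"ry": 0,"rz": 0},
    {"dx": 0,"dy": 0,"dz": -0.08,"rx": 0,"ry": 0,"rz": 0},
    {"dx": 0,"dy": 0,"dz": 0,"rx": 0,"ry": 0,"rz": 0},
    {"dx": 0,"dy": 0,"dz": 0,"rx": 0,"ry": 0,"rz": 0},
    {"dx": 0,"dy": 0,"dz": 0,"rx": 0,"ry": 0,"rz": 0},
    {"dx": 0,"dy": 0,"dz": 0,"rx": 0,"ry": 0,"rz": 0},
    {"dx": 0,"dy": 0,"dz": 0,"rx": 0,"ry": 0,"rz": 0},
    {"dx": 0,"dy": 0,"dz": 0,"rx": 0,"ry": 0,"rz": 0},
    {"dx": 0,"dy": 0,"dz": 0,"rx": 0,"ry": 0,"rz": 0},
    {"dx": 0,"dy": 0,"dz": 0,"rx": 0,"ry": 0,"rz": 0},
  ],
)

```text
t: 13.45
tcp_pos: [0.4369, -0.3628, 0.0602]
tool_rot: [-0.001, 1.0, -0.0, 0.0]
force: [-0.7, 0.4, 0.6]
finger_gap: -0.0
gripper_force: 0.0
```

move_arm(
  targets=[
    {"dx": 0,"dy": 0,"dz": -0.08,"rx": 0,"ry": 0,"rz": 0},
    {"dx": 0,"dy": 0,"dz": -0.04,"rx": 0,"ry": 0,"rz": 0},
    {"dx": 0,"dy": 0,"dz": 0,"rx": 0,"ry": 0,"rz": 0},
    {"dx": 0,"dy": 0,"dz": 0,"rx": 0,"ry": 0,"rz": 0},
    {"dx": 0,"dy": 0,"dz": 0,"rx": 0,"ry": 0,"rz": 0},
    {"dx": 0,"dy": 0,"dz": 0,"rx": 0,"ry": 0,"rz": 0},
    {"dx": 0,"dy": 0,"dz": 0,"rx": 0,"ry": 0,"rz": 0},
    {"dx": 0,"dy": 0,"dz": 0,"rx": 0,"ry": 0,"rz": 0},
    {"dx": 0,"dy": 0,"dz": 0,"rx": 0,"ry": 0,"rz": 0},
    {"dx": 0,"dy": 0,"dz": 0,"rx": 0,"ry": 0,"rz": 0},
  ],
)

```text
t: 14.7
tcp_pos: [0.4369, -0.3628, 0.0572]
tool_rot: [-0.002, 1.0, -0.0, 0.0]
force: [0.7, 0.1, 1.0]
finger_gap: 0.002
gripper_force: 0.0
```

```bash
python3 - <<'E'
from h import *
S=cams.snapshot("scene")
print(sensors.sense()["force"])
b=cv2.resize(S[220:310,170:270],None,fx=6,fy=6,interpolation=cv2.INTER_CUBIC)
cv2.imwrite("pics/stop3.png",b[:,:,::-1])
E
```

```text
[ 0.6804581  -0.00562016 -0.0868997 ]
```

View pics/stop3.png

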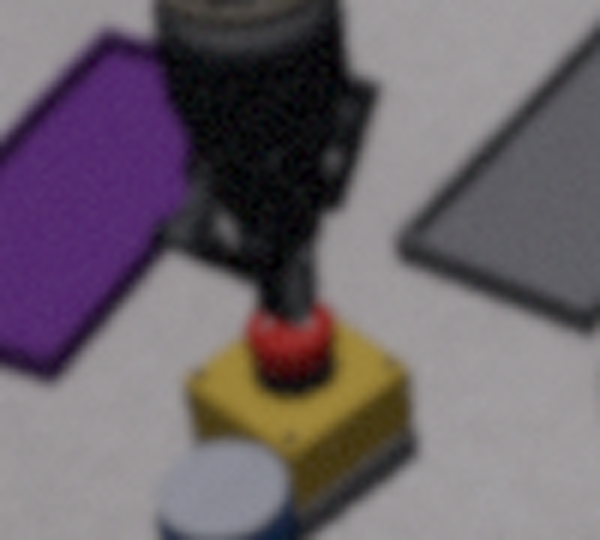

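move_arm(
  targets=[
    {"dx": 0,"dy": 0,"dz": -0.08,"rx": 0,"ry": 0,"rz": 0},
    {"dx": 0,"dy": 0,"dz": -0.04,"rx": 0,"ry": 0,"rz": 0},
    {"dx": 0,"dy": 0,"dz": 0,"rx": 0,"ry": 0,"rz": 0},
    {"dx": 0,"dy": 0,"dz": 0,"rx": 0,"ry": 0,"rz": 0},
    {"dx": 0,"dy": 0,"dz": 0,"rx": 0,"ry": 0,"rz": 0},
    {"dx": 0,"dy": 0,"dz": 0,"rx": 0,"ry": 0,"rz": 0},
    {"dx": 0,"dy": 0,"dz": 0,"rx": 0,"ry": 0,"rz": 0},
    {"dx": 0,"dy": 0,"dz": 0,"rx": 0,"ry": 0,"rz": 0},
    {"dx": 0,"dy": 0,"dz": 0,"rx": 0,"ry": 0,"rz": 0},
    {"dx": 0,"dy": 0,"dz": 0,"rx": 0,"ry": 0,"rz": 0},
  ],
)

```text
t: 16.0
tcp_pos: [0.437, -0.363, 0.0551]
tool_rot: [-0.002, 1.0, -0.0, 0.0]
force: [-1.4, 0.6, 6.2]
finger_gap: -0.002
gripper_force: 3.4
```

move_arm(
  targets=[
    {"dx": 0,"dy": 0,"dz": -0.08,"rx": 0,"ry": 0,"rz": 0},
    {"dx": 0,"dy": 0,"dz": -0.08,"rx": 0,"ry": 0,"rz": 0},
    {"dx": 0,"dy": 0,"dz": -0.08,"rx": 0,"ry": 0,"rz": 0},
    {"dx": 0,"dy": 0,"dz": -0.04,"rx": 0,"ry": 0,"rz": 0},
    {"dx": 0,"dy": 0,"dz": 0,"rx": 0,"ry": 0,"rz": 0},
    {"dx": 0,"dy": 0,"dz": 0,"rx": 0,"ry": 0,"rz": 0},
    {"dx": 0,"dy": 0,"dz": 0,"rx": 0,"ry": 0,"rz": 0},
    {"dx": 0,"dy": 0,"dz": 0,"rx": 0,"ry": 0,"rz": 0},
    {"dx": 0,"dy": 0,"dz": 0,"rx": 0,"ry": 0,"rz": 0},
    {"dx": 0,"dy": 0,"dz": 0,"rx": 0,"ry": 0,"rz": 0},
  ],
)

```text
t: 17.25
tcp_pos: [0.437, -0.363, 0.048]
tool_rot: [-0.002, 1.0, -0.0, 0.0]
force: [-1.5, 1.2, 6.8]
finger_gap: 0.004
gripper_force: 3.1
```

move_arm(
  targets=[
    {"dx": 0,"dy": 0,"dz": -0.08,"rx": 0,"ry": 0,"rz": 0},
    {"dx": 0,"dy": 0,"dz": -0.08,"rx": 0,"ry": 0,"rz": 0},
    {"dx": 0,"dy": 0,"dz": 0,"rx": 0,"ry": 0,"rz": 0},
    {"dx": 0,"dy": 0,"dz": 0,"rx": 0,"ry": 0,"rz": 0},
    {"dx": 0,"dy": 0,"dz": 0,"rx": 0,"ry": 0,"rz": 0},
    {"dx": 0,"dy": 0,"dz": 0,"rx": 0,"ry": 0,"rz": 0},
    {"dx": 0,"dy": 0,"dz": 0,"rx": 0,"ry": 0,"rz": 0},
    {"dx": 0,"dy": 0,"dz": 0,"rx": 0,"ry": 0,"rz": 0},
    {"dx": 0,"dy": 0,"dz": 0,"rx": 0,"ry": 0,"rz": 0},
    {"dx": 0,"dy": 0,"dz": 0,"rx": 0,"ry": 0,"rz": 0},
  ],
)

```text
t: 18.5
tcp_pos: [0.4372, -0.3632, 0.0467]
tool_rot: [-0.002, 1.0, -0.001, 0.001]
force: [-3.9, 3.0, 22.8]
finger_gap: 0.003
gripper_force: 11.6
```

move_arm(
  targets=[
    {"dx": 0,"dy": 0,"dz": 1,"rx": 0,"ry": 0,"rz": 0},
    {"dx": 0,"dy": 0,"dz": 1,"rx": 0,"ry": 0,"rz": 0},
    {"dx": 0,"dy": 0,"dz": 1,"rx": 0,"ry": 0,"rz": 0},
    {"dx": 0.8,"dy": 0.7,"dz": 1,"rx": 0,"ry": 0,"rz": 0.04},
    {"dx": 0.9,"dy": 0.8,"dz": 0,"rx": 0,"ry": 0,"rz": 0},
    {"dx": 0.9,"dy": 0.8,"dz": 0,"rx": 0,"ry": 0,"rz": 0},
    {"dx": 0.9,"dy": 0.8,"dz": 0,"rx": 0,"ry": 0,"rz": 0},
    {"dx": 1,"dy": 0.9,"dz": 0,"rx": 0,"ry": 0,"rz": 0},
    {"dx": 1,"dy": 0.9,"dz": 0,"rx": 0,"ry": 0,"rz": 0},
    {"dx": 1,"dy": 0.8,"dz": 0,"rx": 0,"ry": 0,"rz": 0},
  ],
  claw=100,
)

```text
t: 19.75
tcp_pos: [0.6, -0.2193, 0.1428]
tool_rot: [-0.012, 1.0, 0.0, -0.0]
force: [-0.2, 0.4, -1.1]
finger_gap: 0.998
gripper_force: 0.0
```

```bash
python3 - <<'E'
from h import *
s=sensors.sense();print(s["q"],s["tcp_pos"])
T=cams.snapshot("top");S=cams.snapshot("scene")
print([ (n,np.round(c,1),a) for n,im,roi in(("t",T,(420,210,465,250)),("s",S,(195,260,245,310))) for c,a,_ in blobs(im,(0,150,80),(8,255,255),roi)])
p=s["tcp_pos"];print(proj("top",p),proj("scene",p),proj("top",p+[0,0,.035]),proj("scene",p+[0,0,.035]))
a=cv2.resize(T[100:250,300:460],None,fx=2.5,fy=2.5,interpolation=cv2.INTER_CUBIC);b=cv2.resize(S[200:325,255:388],None,fx=3,fy=3,interpolation=cv2.INTER_CUBIC)
cv2.imwrite("pics/d.png",np.hstack([a,b])[:,:,::-1]) if a.shape[0]==b.shape[0] else print(a.shape,b.shape)
E
```

```text
[-5.25125998e-01  6.06415282e-01  1.44650467e+00 -7.48475702e-07
  1.08924368e+00 -2.12001942e+00] [ 0.59995969 -0.21932489  0.14284717]
[('t', array([442.1, 229.8]), 124), ('s', array([218.5, 277.4]), 90)]
[396.59708668 168.63928307] [300.89286961 245.87905713] [398.85210514 164.96205312] [300.87221836 235.5441588 ]
```

View pics/d.png

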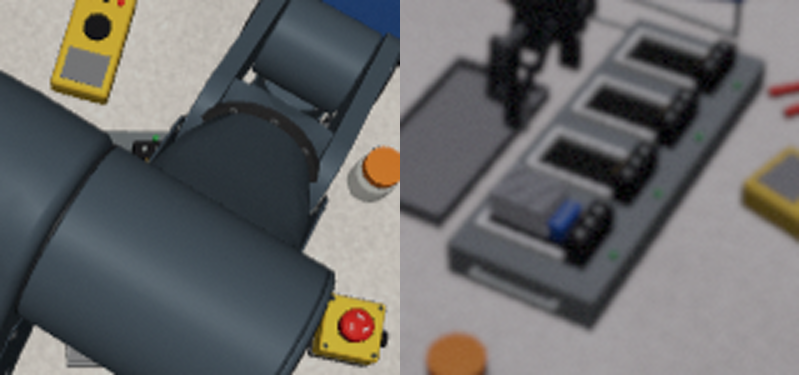

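move_arm(
  targets=[
    {"dx": 0,"dy": -0.06,"dz": -0.7,"rx": 0,"ry": 0,"rz": 0},
    {"dx": 0,"dy": 0,"dz": -0.7,"rx": 0,"ry": 0,"rz": 0},
    {"dx": 0,"dy": 0,"dz": -0.7,"rx": 0,"ry": 0,"rz": 0},
    {"dx": 0,"dy": 0,"dz": -0.7,"rx": 0,"ry": 0,"rz": 0},
    {"dx": 0,"dy": 0,"dz": -0.6,"rx": 0,"ry": 0,"rz": 0},
    {"dx": 0,"dy": 0,"dz": -0.5,"rx": 0,"ry": 0,"rz": 0},
    {"dx": 0,"dy": 0,"dz": -0.4,"rx": 0,"ry": 0,"rz": 0},
    {"dx": 0,"dy": 0,"dz": -0.4,"rx": 0,"ry": 0,"rz": 0},
    {"dx": 0,"dy": 0,"dz": -0.2,"rx": 0,"ry": 0,"rz": 0},
    {"dx": 0,"dy": 0,"dz": 0,"rx": 0,"ry": 0,"rz": 0},
  ],
)

```text
t: 21.1
tcp_pos: [0.5993, -0.2217, 0.0204]
tool_rot: [-0.012, 1.0, 0.0, -0.0]
force: [0.0, 0.1, -0.6]
finger_gap: 0.999
gripper_force: 0.0
```

move_arm(
  targets=[
    {"dx": 0,"dy": 0,"dz": 0,"rx": 0,"ry": 0,"rz": 0},
    {"dx": 0,"dy": 0,"dz": 0,"rx": 0,"ry": 0,"rz": 0},
    {"dx": 0,"dy": 0,"dz": 0,"rx": 0,"ry": 0,"rz": 0},
    {"dx": 0,"dy": 0,"dz": 0,"rx": 0,"ry": 0,"rz": 0},
    {"dx": 0,"dy": 0,"dz": 0,"rx": 0,"ry": 0,"rz": 0},
    {"dx": 0,"dy": 0,"dz": 0,"rx": 0,"ry": 0,"rz": 0},
    {"dx": 0,"dy": 0,"dz": 0,"rx": 0,"ry": 0,"rz": 0},
    {"dx": 0,"dy": 0,"dz": 0,"rx": 0,"ry": 0,"rz": 0},
    {"dx": 0,"dy": 0,"dz": 0,"rx": 0,"ry": 0,"rz": 0},
    {"dx": 0,"dy": 0,"dz": 0,"rx": 0,"ry": 0,"rz": 0},
  ],
  claw=0,
  newtons=40,
)

```text
t: 22.35
tcp_pos: [0.5999, -0.2221, 0.0214]
tool_rot: [-0.012, 1.0, -0.0, 0.001]
force: [-0.6, -0.5, 4.8]
finger_gap: 0.463
gripper_force: 41.9
```

move_arm(
  targets=[
    {"dx": 0,"dy": 0,"dz": 0.4,"rx": 0,"ry": 0,"rz": 0},
    {"dx": 0,"dy": 0,"dz": 0.8,"rx": 0,"ry": 0,"rz": 0},
    {"dx": 0,"dy": 0,"dz": 1,"rx": 0,"ry": 0,"rz": 0},
    {"dx": -0.4,"dy": 0.2,"dz": 0.8,"rx": 0,"ry": 0,"rz": 0},
    {"dx": -0.9,"dy": 0.5,"dz": 0,"rx": 0,"ry": 0,"rz": 0},
    {"dx": -1,"dy": 0.6,"dz": 0,"rx": 0,"ry": 0,"rz": 0},
    {"dx": -1,"dy": 0.6,"dz": 0,"rx": 0,"ry": 0,"rz": 0},
    {"dx": -1,"dy": 0.6,"dz": 0,"rx": 0,"ry": 0,"rz": 0},
    {"dx": -1,"dy": 0.6,"dz": -0.4,"rx": 0,"ry": 0,"rz": 0},
    {"dx": -0.9,"dy": 0.5,"dz": -0.6,"rx": 0,"ry": 0,"rz": 0},
  ],
)

```text
t: 23.6
tcp_pos: [0.4443, -0.1317, 0.0719]
tool_rot: [-0.012, 1.0, -0.001, 0.001]
force: [1.2, -0.5, -3.1]
finger_gap: 0.466
gripper_force: 41.2
```

```bash
python3 - <<'E'
from h import *
s=sensors.sense();p=s["tcp_pos"];print(p,s["force"])
S=cams.snapshot("scene");T=cams.snapshot("top")
np.save("pics/T1.npy",T)
print("blue",[(np.round(c,1),a) for c,a,_ in blobs(S,(100,120,50),(125,255,255),(230,170,400,305),10)])
b=cv2.resize(S[170:300,225:390],None,fx=4.5,fy=4.5,interpolation=cv2.INTER_CUBIC)
cv2.imwrite("pics/e.png",b[:,:,::-1])
for off in(.02,.028,.035): print(off,proj("scene",p+[.03,0,off-.019+.005]))
E
```

```text
[ 0.44431821 -0.1316947   0.07186566] [ 1.16763117 -0.54214494 -3.0679825 ]
blue [(array([353.2, 172. ]), 90), (array([357.4, 187. ]), 727), (array([277.2, 221.9]), 51)]
0.02 [278.82603377 230.60867556]
0.028 [278.74880427 228.46237986]
0.035 [278.68080785 226.5726818 ]
```

View pics/e.png

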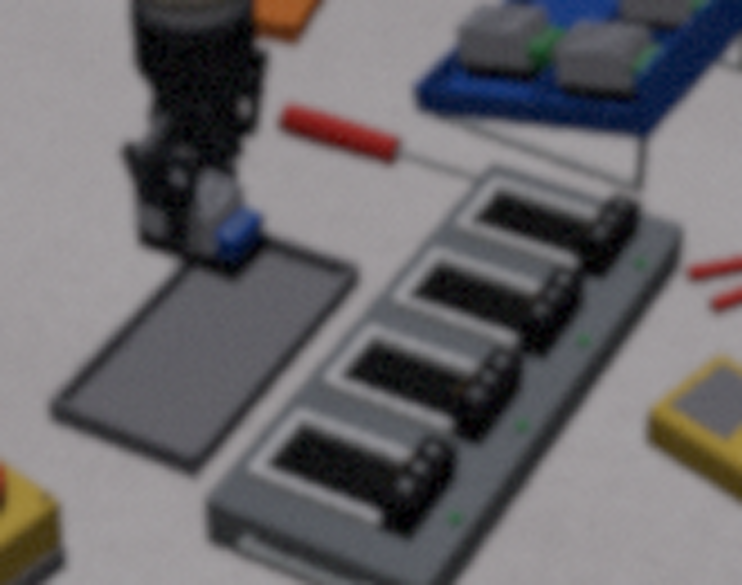

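move_arm(
  targets=[
    {"dx": 0,"dy": 0,"dz": -0.6,"rx": 0,"ry": 0,"rz": 0},
    {"dx": 0,"dy": 0,"dz": -0.7,"rx": 0,"ry": 0,"rz": 0},
    {"dx": 0,"dy": 0,"dz": -0.6,"rx": 0,"ry": 0,"rz": 0},
    {"dx": 0,"dy": 0,"dz": -0.5,"rx": 0,"ry": 0,"rz": 0},
    {"dx": 0,"dy": 0,"dz": -0.4,"rx": 0,"ry": 0,"rz": 0},
    {"dx": 0,"dy": 0,"dz": -0.2,"rx": 0,"ry": 0,"rz": 0},
    {"dx": 0,"dy": 0,"dz": -0.1,"rx": 0,"ry": 0,"rz": 0},
    {"dx": 0,"dy": 0,"dz": -0.1,"rx": 0,"ry": 0,"rz": 0},
    {"dx": 0,"dy": 0,"dz": -0.04,"rx": 0,"ry": 0,"rz": 0},
    {"dx": 0,"dy": 0,"dz": 0,"rx": 0,"ry": 0,"rz": 0},
  ],
)

```text
t: 24.95
tcp_pos: [0.4445, -0.1319, -0.0102]
tool_rot: [-0.012, 1.0, -0.0, 0.0]
force: [-0.1, 0.6, -2.1]
finger_gap: 0.46
gripper_force: 41.2
```

move_arm(
  targets=[
    {"dx": 0,"dy": 0,"dz": -0.06,"rx": 0,"ry": 0,"rz": 0},
    {"dx": 0,"dy": 0,"dz": -0.04,"rx": 0,"ry": 0,"rz": 0},
    {"dx": 0,"dy": 0,"dz": -0.04,"rx": 0,"ry": 0,"rz": 0},
    {"dx": 0,"dy": 0,"dz": 0,"rx": 0,"ry": 0,"rz": 0},
    {"dx": 0,"dy": 0,"dz": 0,"rx": 0,"ry": 0,"rz": 0},
    {"dx": 0,"dy": 0,"dz": 0,"rx": 0,"ry": 0,"rz": 0},
    {"dx": 0,"dy": 0,"dz": 0,"rx": 0,"ry": 0,"rz": 0},
    {"dx": 0,"dy": 0,"dz": 0,"rx": 0,"ry": 0,"rz": 0},
    {"dx": 0,"dy": 0,"dz": 0,"rx": 0,"ry": 0,"rz": 0},
    {"dx": 0,"dy": 0,"dz": 0,"rx": 0,"ry": 0,"rz": 0},
  ],
)

```text
t: 26.2
tcp_pos: [0.4444, -0.1318, -0.0138]
tool_rot: [-0.012, 1.0, -0.0, -0.0]
force: [0.5, 0.1, -1.8]
finger_gap: 0.464
gripper_force: 41.2
```

move_arm(
  targets=[
    {"dx": 0,"dy": 0,"dz": -0.04,"rx": 0,"ry": 0,"rz": 0},
    {"dx": 0,"dy": 0,"dz": -0.04,"rx": 0,"ry": 0,"rz": 0},
    {"dx": 0,"dy": 0,"dz": -0.02,"rx": 0,"ry": 0,"rz": 0},
    {"dx": 0,"dy": 0,"dz": 0,"rx": 0,"ry": 0,"rz": 0},
    {"dx": 0,"dy": 0,"dz": 0,"rx": 0,"ry": 0,"rz": 0},
    {"dx": 0,"dy": 0,"dz": 0,"rx": 0,"ry": 0,"rz": 0},
    {"dx": 0,"dy": 0,"dz": 0,"rx": 0,"ry": 0,"rz": 0},
    {"dx": 0,"dy": 0,"dz": 0,"rx": 0,"ry": 0,"rz": 0},
    {"dx": 0,"dy": 0,"dz": 0,"rx": 0,"ry": 0,"rz": 0},
    {"dx": 0,"dy": 0,"dz": 0,"rx": 0,"ry": 0,"rz": 0},
  ],
)

```text
t: 27.45
tcp_pos: [0.4445, -0.1319, -0.0147]
tool_rot: [-0.012, 1.0, -0.0, 0.001]
force: [-3.2, 0.4, 14.4]
finger_gap: 0.465
gripper_force: 43.1
```

move_arm(
  targets=[
    {"dx": 0,"dy": 0,"dz": 0.06,"rx": 0,"ry": 0,"rz": 0},
    {"dx": 0,"dy": 0,"dz": 0,"rx": 0,"ry": 0,"rz": 0},
    {"dx": 0,"dy": 0,"dz": 0,"rx": 0,"ry": 0,"rz": 0},
    {"dx": 0,"dy": 0,"dz": 0,"rx": 0,"ry": 0,"rz": 0},
    {"dx": 0,"dy": 0,"dz": 0.4,"rx": 0,"ry": 0,"rz": 0},
    {"dx": 0,"dy": 0,"dz": 0.8,"rx": 0,"ry": 0,"rz": 0},
    {"dx": 0,"dy": 0,"dz": 1,"rx": 0,"ry": 0,"rz": 0},
    {"dx": 0,"dy": 0,"dz": 1,"rx": 0,"ry": 0,"rz": 0},
    {"dx": 0,"dy": 0,"dz": 1,"rx": 0,"ry": -0.25,"rz": -0.05},
    {"dx": 0,"dy": 0,"dz": 1,"rx": 0,"ry": -0.25,"rz": -0.05},
  ],
  claw=100,
)

```text
t: 28.7
tcp_pos: [0.445, -0.132, 0.1168]
tool_rot: [0.014, 0.991, -0.002, 0.133]
force: [0.5, 1.1, 0.5]
finger_gap: 0.997
gripper_force: 0.0
```

```bash
cat >> h.py <<'E'
TH=.26;O=np.array([.534,.26,.04]);N=np.array([-np.sin(TH),0,np.cos(TH)])
def slope(n,u,v,h):
    c,d=ray(n,u,v);return c+d*((h-N@(c-O))/(N@d))
E
python3 - <<'E'
from h import *
s=sensors.sense();print(s["tcp_pos"],s["tool_rot"])
T=np.mean([cams.snapshot("top") for _ in range(4)],0).astype(np.uint8);S=cams.snapshot("scene")
for c,a,b in blobs(T,(45,80,40),(85,255,255),(195,150,275,235),15):
    print("green",np.round(c,2),a,np.round(slope("top",*c,.031),4))
h=cv2.cvtColor(T,cv2.COLOR_RGB2HSV)
m=((h[:,:,1]<90)).astype(np.uint8)*255
k=np.zeros_like(m);k[162:230,200:268]=m[162:230,200:268];k=cv2.morphologyEx(k,cv2.MORPH_CLOSE,np.ones((3,3)))
for c in cv2.findContours(k,cv2.RETR_EXTERNAL,cv2.CHAIN_APPROX_NONE)[0]:
    if cv2.contourArea(c)>60:
        r=cv2.minAreaRect(c);q=np.array([slope("top",*p,.045) for p in cv2.boxPoints(r)])
        print("sink",np.round(r[0],1),np.round(slope("top",*r[0],.045),4),np.round(r[1],1),r[2],np.round([np.linalg.norm(q[0]-q[1]),np.linalg.norm(q[1]-q[2])],3),np.round(q[:,:2],3).tolist())
print("scene green",[(np.round(c,1),a,np.round(slope("scene",*c,.027),4)) for c,a,_ in blobs(S,(45,80,40),(85,255,255),(315,155,400,215),3)])
print("done blue",[(np.round(c,1),a,np.round(plane("top",*c,.036),4)) for c,a,_ in blobs(T,(100,120,50),(125,255,255),(320,200,405,250),8)])
E
```

```text
[ 0.44498654 -0.13197888  0.11684031] [ 0.01404037  0.99100019 -0.00237086  0.133101  ]
green [217.95 167.8 ] 60 [0.6026 0.3091 0.0903]
green [250.84 169.89] 61 [0.5993 0.2098 0.0895]
sink [233.5 199. ] [0.51   0.2569 0.0802] [60. 67.] 90.0 [0.2   0.179] [[0.594, 0.359], [0.599, 0.159], [0.426, 0.155], [0.42, 0.355]]
sink [217.  178.5] [0.5677 0.3075 0.0955] [23. 16.] 90.0 [0.048 0.068] [[0.6, 0.332], [0.601, 0.284], [0.535, 0.283], [0.534, 0.331]]
scene green [(array([380.3, 169.3]), 6, array([0.6003, 0.3036, 0.0856])), (array([345.4, 180.4]), 34, array([0.5151, 0.2149, 0.0629])), (array([366.8, 183.6]), 5, array([0.5959, 0.2051, 0.0844]))]
done blue []
```

```bash
python3 - <<'E'
from h import *
T=cams.snapshot("top");S=cams.snapshot("scene")
a=cv2.resize(T[140:260,190:340],None,fx=2.8,fy=2.8,interpolation=cv2.INTER_CUBIC);b=cv2.resize(S[150:234,310:400],(360,336),interpolation=cv2.INTER_CUBIC)
cv2.imwrite("pics/f.png",np.hstack([a,b])[:,:,::-1])
E
```

```text
(no output)
```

View pics/f.png

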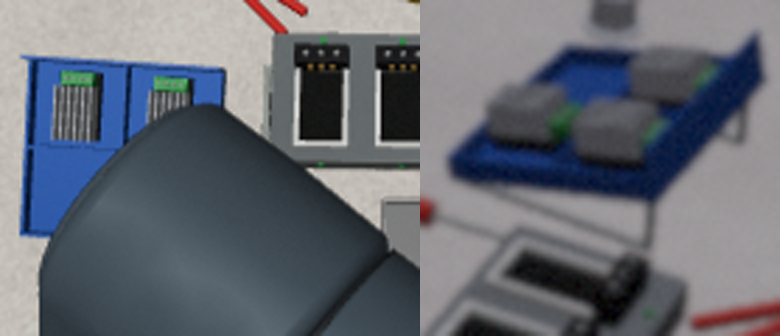

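move_arm(
  targets=[
    {"dx": 0.2,"dy": 0.5,"dz": 1,"rx": 0,"ry": 0,"rz": 0},
    {"dx": 0.5,"dy": 1,"dz": 1,"rx": 0,"ry": 0,"rz": 0},
    {"dx": 0.5,"dy": 1,"dz": 0.2,"rx": 0,"ry": 0,"rz": 0},
    {"dx": 0.5,"dy": 1,"dz": 0,"rx": 0,"ry": 0,"rz": 0},
    {"dx": 0.5,"dy": 1,"dz": 0,"rx": 0,"ry": 0,"rz": 0},
    {"dx": 0.5,"dy": 1,"dz": 0,"rx": 0,"ry": 0,"rz": 0},
    {"dx": 0.5,"dy": 1,"dz": 0,"rx": 0,"ry": 0,"rz": 0},
    {"dx": 0.5,"dy": 1,"dz": 0,"rx": 0,"ry": 0,"rz": 0},
    {"dx": 0.5,"dy": 1,"dz": 0,"rx": 0,"ry": 0,"rz": 0},
    {"dx": 0.5,"dy": 1,"dz": 0,"rx": 0,"ry": 0,"rz": 0},
  ],
)

```text
t: 30.3
tcp_pos: [0.5628, 0.107, 0.1692]
tool_rot: [0.014, 0.991, -0.002, 0.13]
force: [1.6, -0.0, 0.2]
finger_gap: 0.999
gripper_force: 0.0
```

move_arm(
  targets=[
    {"dx": 0.16,"dy": 1,"dz": 0,"rx": 0,"ry": 0,"rz": 0},
    {"dx": 0,"dy": 1,"dz": 0,"rx": 0,"ry": 0,"rz": 0},
    {"dx": 0,"dy": 1,"dz": 0,"rx": 0,"ry": 0,"rz": 0},
    {"dx": 0,"dy": 1,"dz": 0,"rx": 0,"ry": 0,"rz": 0},
    {"dx": 0,"dy": 1,"dz": 0,"rx": 0,"ry": 0,"rz": 0},
    {"dx": 0,"dy": 1,"dz": -0.4,"rx": 0,"ry": 0,"rz": 0},
    {"dx": 0,"dy": 1,"dz": -0.8,"rx": 0,"ry": 0,"rz": 0},
    {"dx": 0,"dy": 1,"dz": -0.8,"rx": 0,"ry": 0,"rz": 0},
    {"dx": 0,"dy": 0.1,"dz": -0.4,"rx": 0,"ry": 0,"rz": 0},
    {"dx": 0,"dy": 0,"dz": 0,"rx": 0,"ry": 0,"rz": 0},
  ],
)

```text
t: 31.55
tcp_pos: [0.5652, 0.308, 0.1085]
tool_rot: [0.014, 0.992, -0.002, 0.129]
force: [-0.5, -0.3, 0.6]
finger_gap: 0.997
gripper_force: 0.0
```

```bash
python3 - <<'E'
from h import *
from scipy.spatial.transform import Rotation as Ro
s=sensors.sense();p=s["tcp_pos"];R=Ro.from_quat(s["tool_rot"]).as_matrix();z=R[:,2];print(p,R.round(3).tolist())
S=cams.snapshot("scene")
u0,v0=300,110
for nm,c in(("A",p-.048*z),("B",p+[0,0,.035]-.013*z)):
    print(nm,[np.round(proj("scene",c+k*.0425*R[:,1]),1) for k in(-1,0,1)],[np.round((proj("scene",c+k*.0425*R[:,1])-[u0,v0])*6) for k in(-1,0,1)])
cv2.imwrite("pics/g.png",cv2.resize(S[v0:v0+100,u0:u0+120],None,fx=6,fy=6,interpolation=cv2.INTER_CUBIC)[:,:,::-1])
print("green",[(np.round(c,1),a) for c,a,_ in blobs(S,(45,80,40),(85,255,255),(315,155,400,215),3)])
E
```

```text
[0.56517656 0.30803382 0.10847721] [[-0.966, 0.028, 0.256], [0.027, 1.0, -0.008], [-0.256, -0.001, -0.967]]
A [array([364. , 152.7]), array([369.7, 147.1]), array([375.3, 141.7])] [array([384., 256.]), array([418., 223.]), array([452., 190.])]
B [array([366.4, 153.2]), array([372.2, 147.6]), array([377.7, 142.1])] [array([399., 259.]), array([433., 225.]), array([466., 193.])]
green [(array([380.2, 169.5]), 6), (array([345.4, 180.3]), 30), (array([367.4, 182.8]), 5)]
```

View pics/g.png

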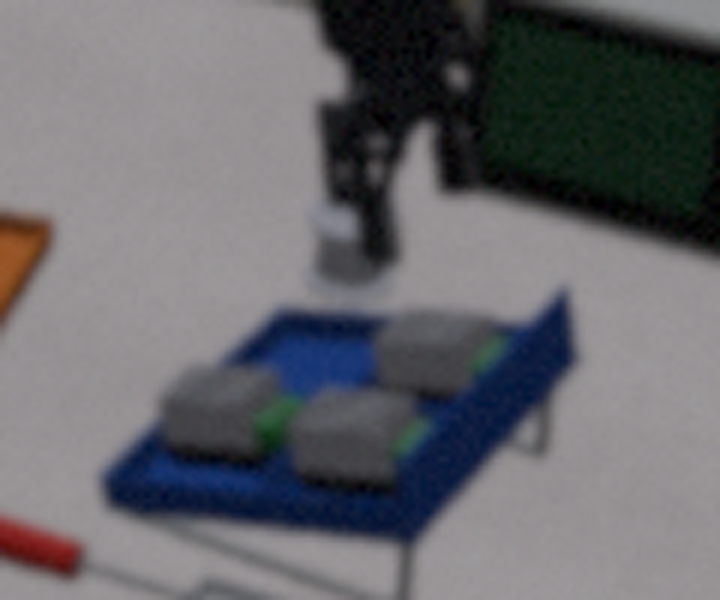

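move_arm(
  targets=[
    {"dx": 0.12,"dy": 0,"dz": -0.4,"rx": 0,"ry": 0,"rz": 0},
    {"dx": 0.12,"dy": 0,"dz": -0.4,"rx": 0,"ry": 0,"rz": 0},
    {"dx": 0.12,"dy": 0,"dz": -0.4,"rx": 0,"ry": 0,"rz": 0},
    {"dx": 0.12,"dy": 0,"dz": -0.4,"rx": 0,"ry": 0,"rz": 0},
    {"dx": 0.12,"dy": 0,"dz": -0.4,"rx": 0,"ry": 0,"rz": 0},
    {"dx": 0.12,"dy": 0,"dz": -0.4,"rx": 0,"ry": 0,"rz": 0},
    {"dx": 0.08,"dy": 0,"dz": -0.25,"rx": 0,"ry": 0,"rz": 0},
    {"dx": 0.08,"dy": 0,"dz": -0.25,"rx": 0,"ry": 0,"rz": 0},
    {"dx": 0,"dy": 0,"dz": 0,"rx": 0,"ry": 0,"rz": 0},
    {"dx": 0,"dy": 0,"dz": 0,"rx": 0,"ry": 0,"rz": 0},
  ],
  claw=78,
)

```text
t: 32.85
tcp_pos: [0.588, 0.3083, 0.0379]
tool_rot: [0.014, 0.991, -0.001, 0.131]
force: [-0.3, 0.5, -0.3]
finger_gap: 0.776
gripper_force: 0.0
```

move_arm(
  targets=[
    {"dx": 0,"dy": 0,"dz": 0,"rx": 0,"ry": 0,"rz": 0},
    {"dx": 0,"dy": 0,"dz": 0,"rx": 0,"ry": 0,"rz": 0},
    {"dx": 0,"dy": 0,"dz": 0,"rx": 0,"ry": 0,"rz": 0},
    {"dx": 0,"dy": 0,"dz": 0,"rx": 0,"ry": 0,"rz": 0},
    {"dx": 0,"dy": 0,"dz": 0,"rx": 0,"ry": 0,"rz": 0},
    {"dx": 0,"dy": 0,"dz": 0,"rx": 0,"ry": 0,"rz": 0},
    {"dx": 0,"dy": 0,"dz": 0,"rx": 0,"ry": 0,"rz": 0},
    {"dx": 0,"dy": 0,"dz": 0,"rx": 0,"ry": 0,"rz": 0},
    {"dx": 0,"dy": 0,"dz": 0,"rx": 0,"ry": 0,"rz": 0},
    {"dx": 0,"dy": 0,"dz": 0,"rx": 0,"ry": 0,"rz": 0},
  ],
  claw=0,
  newtons=40,
)

```text
t: 34.1
tcp_pos: [0.5882, 0.3087, 0.0385]
tool_rot: [0.014, 0.991, -0.001, 0.131]
force: [-2.9, 1.6, 5.8]
finger_gap: 0.458
gripper_force: 42.2
```

move_arm(
  targets=[
    {"dx": -0.1,"dy": 0,"dz": 0.4,"rx": 0,"ry": 0,"rz": 0},
    {"dx": -0.2,"dy": 0,"dz": 0.8,"rx": 0,"ry": 0,"rz": 0},
    {"dx": -0.2,"dy": 0,"dz": 1,"rx": 0,"ry": 0,"rz": 0},
    {"dx": 0,"dy": 0,"dz": 1,"rx": 0,"ry": 0,"rz": 0},
    {"dx": 0,"dy": -0.3,"dz": 1,"rx": 0,"ry": 0.25,"rz": 0.05},
    {"dx": 0,"dy": -0.7,"dz": 0.2,"rx": 0,"ry": 0.25,"rz": 0.05},
    {"dx": 0.3,"dy": -1,"dz": 0,"rx": 0,"ry": 0,"rz": 0},
    {"dx": 0.3,"dy": -1,"dz": 0,"rx": 0,"ry": 0,"rz": 0},
    {"dx": 0.3,"dy": -1,"dz": 0,"rx": 0,"ry": 0,"rz": 0},
    {"dx": 0,"dy": -1,"dz": 0,"rx": 0,"ry": 0,"rz": 0},
  ],
)

```text
t: 35.35
tcp_pos: [0.5983, 0.1822, 0.1487]
tool_rot: [-0.012, 1.0, -0.0, 0.001]
force: [0.2, 0.4, -2.5]
finger_gap: 0.457
gripper_force: 41.3
```

```bash
cat > w.py <<'E'
from h import *
from scipy.spatial.transform import Rotation as Ro
def where(col=((45,80,40),(85,255,255)),roi=None):
    """held terminal block: ray through its scene centroid cut with plane at terminal height -> offset of the centroid from the tool (x,y)"""
    s=sensors.sense();p=s["tcp_pos"];S=cams.snapshot("scene")
    c=proj("scene",p+[.03,0,.04]);r=roi or tuple(int(k) for k in(c[0]-25,c[1]-25,c[0]+25,c[1]+25))
    B=max(blobs(S,*col,r,5),key=lambda b:b[1]);print("p",p.round(4),Ro.from_quat(s["tool_rot"]).as_matrix().round(3)[:,1:].T.tolist(),"blob",B[0].round(1),B[1])
    print("offset",(plane("scene",*B[0],p[2]+.0193+.016)-p).round(4),"pred",proj("scene",p+[.0375,0,.0353]).round(1))
E
python3 - <<'E'
from w import *
where()
# same for the done module as it was held (blob 277.2,221.9)
p=np.array([.44432,-.13169,.07187]);print("done",(plane("scene",277.2,221.9,p[2]+.0353)-p).round(4))
T=np.mean([cams.snapshot("top") for _ in range(4)],0).astype(np.uint8)
for c,a,b in blobs(T,(45,80,40),(85,255,255),(195,150,275,235),15): print("green",np.round(c,2),a,np.round(slope("top",*c,.031),4))
print("done blue",[(np.round(c,1),a,np.round(plane("top",*c,.036),4)) for c,a,_ in blobs(T,(100,100,50),(125,255,255),(320,200,405,250),8)])
E
```

```text
p [0.5983 0.1822 0.1487] [[-0.024, 1.0, -0.0], [0.001, 0.0, -1.0]] blob [374.7 163.5] 43
offset [ 0.0272 -0.0018  0.0353] pred [378.  164.2]
done [0.0248 0.001  0.0353]
green [247.5  201.17] 24 [0.5079 0.2177 0.0651]
done blue [(array([362.1, 217.9]), 55, array([ 0.4722, -0.1314,  0.036 ]))]
```

move_arm(
  targets=[
    {"dx": -0.15,"dy": -0.9,"dz": 0,"rx": 0,"ry": 0,"rz": 0},
    {"dx": 0,"dy": -0.9,"dz": 0,"rx": 0,"ry": 0,"rz": 0},
    {"dx": 0,"dy": -0.9,"dz": 0,"rx": 0,"ry": 0,"rz": 0},
    {"dx": 0,"dy": -0.9,"dz": 0,"rx": 0,"ry": 0,"rz": 0},
    {"dx": 0,"dy": -0.9,"dz": -0.6,"rx": 0,"ry": 0,"rz": 0},
    {"dx": 0,"dy": -0.8,"dz": -0.8,"rx": 0,"ry": 0,"rz": 0},
    {"dx": 0,"dy": 0,"dz": -1,"rx": 0,"ry": 0,"rz": 0},
    {"dx": 0,"dy": 0,"dz": -1,"rx": 0,"ry": 0,"rz": 0},
    {"dx": 0,"dy": 0,"dz": -0.7,"rx": 0,"ry": 0,"rz": 0},
    {"dx": 0,"dy": 0,"dz": -0.3,"rx": 0,"ry": 0,"rz": 0},
  ],
)

```text
t: 36.85
tcp_pos: [0.5937, 0.0502, 0.0367]
tool_rot: [-0.012, 1.0, 0.0, -0.001]
force: [0.2, -0.2, -1.5]
finger_gap: 0.463
gripper_force: 41.3
```

```bash
python3 - <<'E'
from w import *
where()
S=cams.snapshot("scene")
cv2.imwrite("pics/n4.png",cv2.resize(S[185:255,300:400],None,fx=7,fy=7,interpolation=cv2.INTER_CUBIC)[:,:,::-1])
E
```

```text
p [0.5937 0.0502 0.0367] [[-0.023, 1.0, 0.0], [-0.001, 0.0, -1.0]] blob [352.2 215. ] 53
offset [ 0.0277 -0.0026  0.0353] pred [355.5 215.6]
```

View pics/n4.png

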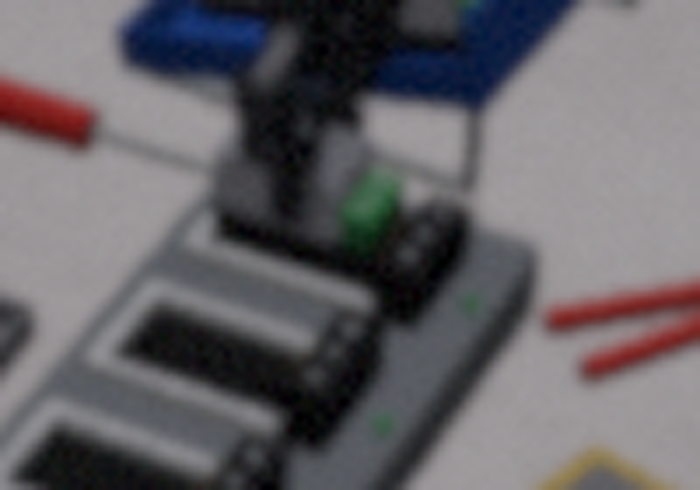

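move_arm(
  targets=[
    {"dx": 0.03,"dy": 0,"dz": -0.1,"rx": 0,"ry": 0,"rz": 0},
    {"dx": 0,"dy": 0,"dz": -0.1,"rx": 0,"ry": 0,"rz": 0},
    {"dx": 0,"dy": 0,"dz": -0.1,"rx": 0,"ry": 0,"rz": 0},
    {"dx": 0,"dy": 0,"dz": -0.1,"rx": 0,"ry": 0,"rz": 0},
    {"dx": 0,"dy": 0,"dz": -0.08,"rx": 0,"ry": 0,"rz": 0},
    {"dx": 0,"dy": 0,"dz": -0.04,"rx": 0,"ry": 0,"rz": 0},
    {"dx": 0,"dy": 0,"dz": 0,"rx": 0,"ry": 0,"rz": 0},
    {"dx": 0,"dy": 0,"dz": 0,"rx": 0,"ry": 0,"rz": 0},
    {"dx": 0,"dy": 0,"dz": 0,"rx": 0,"ry": 0,"rz": 0},
    {"dx": 0,"dy": 0,"dz": 0,"rx": 0,"ry": 0,"rz": 0},
  ],
)

```text
t: 38.2
tcp_pos: [0.5948, 0.0507, 0.0252]
tool_rot: [-0.012, 1.0, -0.0, -0.0]
force: [-3.1, 0.3, 5.8]
finger_gap: 0.457
gripper_force: 42.2
```

move_arm(
  targets=[
    {"dx": 0,"dy": 0,"dz": 0.04,"rx": 0,"ry": 0,"rz": 0},
    {"dx": 0,"dy": 0,"dz": 0.02,"rx": 0,"ry": 0,"rz": 0},
    {"dx": 0,"dy": 0,"dz": 0,"rx": 0,"ry": 0,"rz": 0},
    {"dx": 0,"dy": 0,"dz": 0,"rx": 0,"ry": 0,"rz": 0},
    {"dx": 0,"dy": 0,"dz": 0.4,"rx": 0,"ry": 0,"rz": 0},
    {"dx": 0,"dy": 0,"dz": 0.8,"rx": 0,"ry": 0,"rz": 0},
    {"dx": 0,"dy": 0,"dz": 1,"rx": 0,"ry": 0,"rz": 0},
    {"dx": 0,"dy": 0,"dz": 1,"rx": 0,"ry": 0,"rz": 0},
    {"dx": -0.6,"dy": 1,"dz": 1,"rx": 0,"ry": -0.25,"rz": -0.05},
    {"dx": -0.6,"dy": 1,"dz": 0,"rx": 0,"ry": -0.25,"rz": -0.05},
  ],
  claw=80,
)

```text
t: 39.45
tcp_pos: [0.5675, 0.1008, 0.1347]
tool_rot: [0.015, 0.991, -0.001, 0.136]
force: [-0.8, -0.3, -0.9]
finger_gap: 0.8
gripper_force: 0.0
```

```bash
python3 - <<'E'
from w import *
print(sensors.sense()["tcp_pos"])
S=cams.snapshot("scene");T=cams.snapshot("top")
print("scene",[(np.round(c,1),a,np.round(plane("scene",*c,.056),4)) for c,a,_ in blobs(S,(45,80,40),(85,255,255),(320,150,400,240),4)])
for c,a,b in blobs(T,(45,80,40),(85,255,255),(195,145,345,235),12): print("green",np.round(c,2),a,np.round(slope("top",*c,.031),4),np.round(plane("top",*c,.071),4))
E
```

```text
[0.56754081 0.10082341 0.13469841]
scene [(array([345.5, 180.1]), 35, array([0.5101, 0.2258, 0.056 ])), (array([367.2, 183.2]), 5, array([0.5806, 0.2466, 0.056 ])), (array([352.5, 217.8]), 55, array([0.6199, 0.0545, 0.056 ]))]
green [303.8  166.08] 49 [0.6148 0.0506 0.0936] [0.6218 0.052  0.071 ]
```

move_arm(
  targets=[
    {"dx": -0.16,"dy": 0.9,"dz": 0,"rx": 0,"ry": 0,"rz": 0},
    {"dx": 0,"dy": 0.9,"dz": 0,"rx": 0,"ry": 0,"rz": 0},
    {"dx": 0,"dy": 0.9,"dz": -0.2,"rx": 0,"ry": 0,"rz": 0},
    {"dx": 0,"dy": 0.9,"dz": -0.3,"rx": 0,"ry": 0,"rz": 0},
    {"dx": 0,"dy": 0.77,"dz": -0.4,"rx": 0,"ry": 0,"rz": 0},
    {"dx": 0.16,"dy": 0,"dz": -0.7,"rx": 0,"ry": 0,"rz": 0},
    {"dx": 0.18,"dy": 0,"dz": -0.7,"rx": 0,"ry": 0,"rz": 0},
    {"dx": 0.18,"dy": 0,"dz": -0.7,"rx": 0,"ry": 0,"rz": 0},
    {"dx": 0.18,"dy": 0,"dz": -0.6,"rx": 0,"ry": 0,"rz": 0},
    {"dx": 0.12,"dy": 0,"dz": -0.36,"rx": 0,"ry": 0,"rz": 0},
  ],
)

```text
t: 40.8
tcp_pos: [0.5814, 0.2093, 0.0307]
tool_rot: [0.015, 0.991, -0.002, 0.13]
force: [0.0, 0.5, 0.4]
finger_gap: 0.802
gripper_force: 0.0
```

move_arm(
  targets=[
    {"dx": 0,"dy": 0,"dz": 0,"rx": 0,"ry": 0,"rz": 0},
    {"dx": 0,"dy": 0,"dz": 0,"rx": 0,"ry": 0,"rz": 0},
    {"dx": 0,"dy": 0,"dz": 0,"rx": 0,"ry": 0,"rz": 0},
    {"dx": 0,"dy": 0,"dz": 0,"rx": 0,"ry": 0,"rz": 0},
    {"dx": 0,"dy": 0,"dz": 0,"rx": 0,"ry": 0,"rz": 0},
    {"dx": 0,"dy": 0,"dz": 0,"rx": 0,"ry": 0,"rz": 0},
    {"dx": 0,"dy": 0,"dz": 0,"rx": 0,"ry": 0,"rz": 0},
    {"dx": 0,"dy": 0,"dz": 0,"rx": 0,"ry": 0,"rz": 0},
    {"dx": 0,"dy": 0,"dz": 0,"rx": 0,"ry": 0,"rz": 0},
    {"dx": 0,"dy": 0,"dz": 0,"rx": 0,"ry": 0,"rz": 0},
  ],
  claw=0,
  newtons=40,
)

```text
t: 42.05
tcp_pos: [0.5813, 0.21, 0.0324]
tool_rot: [0.014, 0.991, -0.002, 0.13]
force: [-1.8, 0.9, 3.4]
finger_gap: 0.465
gripper_force: 42.2
```

move_arm(
  targets=[
    {"dx": -0.1,"dy": 0,"dz": 0.4,"rx": 0,"ry": 0,"rz": 0},
    {"dx": -0.2,"dy": 0,"dz": 0.8,"rx": 0,"ry": 0,"rz": 0},
    {"dx": -0.2,"dy": 0,"dz": 1,"rx": 0,"ry": 0,"rz": 0},
    {"dx": 0,"dy": 0,"dz": 1,"rx": 0,"ry": 0,"rz": 0},
    {"dx": 0.1,"dy": -0.3,"dz": 1,"rx": 0,"ry": 0.25,"rz": 0.05},
    {"dx": 0.1,"dy": -0.7,"dz": 0.2,"rx": 0,"ry": 0.25,"rz": 0.05},
    {"dx": 0.3,"dy": -1,"dz": 0,"rx": 0,"ry": 0,"rz": 0},
    {"dx": 0.3,"dy": -1,"dz": 0,"rx": 0,"ry": 0,"rz": 0},
    {"dx": 0.3,"dy": -1,"dz": 0,"rx": 0,"ry": 0,"rz": 0},
    {"dx": 0,"dy": -1,"dz": 0,"rx": 0,"ry": 0,"rz": 0},
  ],
)

```text
t: 43.3
tcp_pos: [0.5973, 0.0839, 0.1426]
tool_rot: [-0.012, 1.0, -0.0, 0.001]
force: [0.9, 0.4, -1.8]
finger_gap: 0.46
gripper_force: 41.8
```

```bash
python3 - <<'E'
from w import *
where()
T=np.mean([cams.snapshot("top") for _ in range(4)],0).astype(np.uint8)
for c,a,b in blobs(T,(45,80,40),(85,255,255),(195,145,345,235),12): print("green",np.round(c,2),a,np.round(slope("top",*c,.031),4),b.tolist())
E
```

```text
p [0.5973 0.0839 0.1426] [[-0.024, 1.0, -0.0], [0.002, -0.0, -1.0]] blob [362.5 179. ] 56
offset [0.0284 0.0093 0.0353] pred [363.9 181.4]
green [305.15 166.1 ] 40 [0.6149 0.0465 0.0936] [[301.0, 169.0], [301.0, 164.0], [310.0, 164.0], [310.0, 169.0]]
```

move_arm(
  targets=[
    {"dx": -0.19,"dy": -0.9,"dz": 0,"rx": 0,"ry": 0,"rz": 0},
    {"dx": 0,"dy": -0.9,"dz": 0,"rx": 0,"ry": 0,"rz": 0},
    {"dx": 0,"dy": -0.9,"dz": 0,"rx": 0,"ry": 0,"rz": 0},
    {"dx": 0,"dy": -0.9,"dz": 0,"rx": 0,"ry": 0,"rz": 0},
    {"dx": 0,"dy": -0.9,"dz": -0.6,"rx": 0,"ry": 0,"rz": 0},
    {"dx": 0,"dy": -0.48,"dz": -0.8,"rx": 0,"ry": 0,"rz": 0},
    {"dx": 0,"dy": 0,"dz": -1,"rx": 0,"ry": 0,"rz": 0},
    {"dx": 0,"dy": 0,"dz": -1,"rx": 0,"ry": 0,"rz": 0},
    {"dx": 0,"dy": 0,"dz": -0.6,"rx": 0,"ry": 0,"rz": 0},
    {"dx": 0,"dy": 0,"dz": -0.3,"rx": 0,"ry": 0,"rz": 0},
  ],
)

```text
t: 44.8
tcp_pos: [0.5916, -0.0388, 0.034]
tool_rot: [-0.012, 1.0, 0.0, -0.0]
force: [-0.1, 0.1, -1.8]
finger_gap: 0.461
gripper_force: 41.8
```

```bash
python3 - <<'E'
from w import *
where()
S=cams.snapshot("scene")
cv2.imwrite("pics/n3.png",cv2.resize(S[185:275,290:400],None,fx=6,fy=6,interpolation=cv2.INTER_CUBIC)[:,:,::-1])
E
```

```text
p [ 0.5916 -0.0388  0.034 ] [[-0.025, 1.0, 0.0], [-0.001, 0.0, -1.0]] blob [339.8 230.8] 64
offset [0.0299 0.0044 0.0353] pred [341.4 232.5]
```

View pics/n3.png

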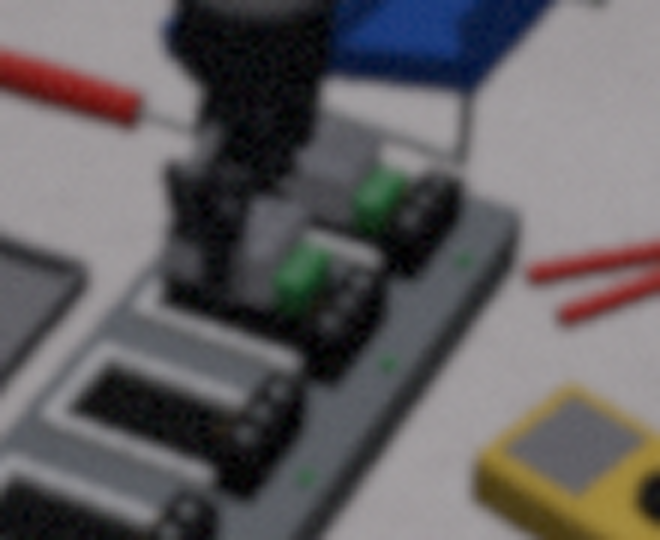

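move_arm(
  targets=[
    {"dx": 0,"dy": -0.06,"dz": -0.1,"rx": 0,"ry": 0,"rz": 0},
    {"dx": 0,"dy": 0,"dz": -0.1,"rx": 0,"ry": 0,"rz": 0},
    {"dx": 0,"dy": 0,"dz": -0.1,"rx": 0,"ry": 0,"rz": 0},
    {"dx": 0,"dy": 0,"dz": -0.1,"rx": 0,"ry": 0,"rz": 0},
    {"dx": 0,"dy": 0,"dz": -0.08,"rx": 0,"ry": 0,"rz": 0},
    {"dx": 0,"dy": 0,"dz": -0.06,"rx": 0,"ry": 0,"rz": 0},
    {"dx": 0,"dy": 0,"dz": 0,"rx": 0,"ry": 0,"rz": 0},
    {"dx": 0,"dy": 0,"dz": 0,"rx": 0,"ry": 0,"rz": 0},
    {"dx": 0,"dy": 0,"dz": 0,"rx": 0,"ry": 0,"rz": 0},
    {"dx": 0,"dy": 0,"dz": 0,"rx": 0,"ry": 0,"rz": 0},
  ],
)

```text
t: 46.15
tcp_pos: [0.5917, -0.0411, 0.0213]
tool_rot: [-0.012, 1.0, -0.0, 0.0]
force: [0.3, -0.1, -1.9]
finger_gap: 0.461
gripper_force: 41.8
```

move_arm(
  targets=[
    {"dx": 0,"dy": 0,"dz": -0.04,"rx": 0,"ry": 0,"rz": 0},
    {"dx": 0,"dy": 0,"dz": -0.04,"rx": 0,"ry": 0,"rz": 0},
    {"dx": 0,"dy": 0,"dz": 0,"rx": 0,"ry": 0,"rz": 0},
    {"dx": 0,"dy": 0,"dz": 0,"rx": 0,"ry": 0,"rz": 0},
    {"dx": 0,"dy": 0,"dz": 0,"rx": 0,"ry": 0,"rz": 0},
    {"dx": 0,"dy": 0,"dz": 0,"rx": 0,"ry": 0,"rz": 0},
    {"dx": 0,"dy": 0,"dz": 0,"rx": 0,"ry": 0,"rz": 0},
    {"dx": 0,"dy": 0,"dz": 0,"rx": 0,"ry": 0,"rz": 0},
    {"dx": 0,"dy": 0,"dz": 0,"rx": 0,"ry": 0,"rz": 0},
    {"dx": 0,"dy": 0,"dz": 0,"rx": 0,"ry": 0,"rz": 0},
  ],
)

```text
t: 47.4
tcp_pos: [0.5918, -0.0411, 0.0201]
tool_rot: [-0.012, 1.0, -0.0, 0.0]
force: [-2.4, 0.8, 5.3]
finger_gap: 0.465
gripper_force: 42.5
```

move_arm(
  targets=[
    {"dx": 0,"dy": 0,"dz": 0.04,"rx": 0,"ry": 0,"rz": 0},
    {"dx": 0,"dy": 0,"dz": 0.02,"rx": 0,"ry": 0,"rz": 0},
    {"dx": 0,"dy": 0,"dz": 0,"rx": 0,"ry": 0,"rz": 0},
    {"dx": 0,"dy": 0,"dz": 0,"rx": 0,"ry": 0,"rz": 0},
    {"dx": 0,"dy": 0,"dz": 0.4,"rx": 0,"ry": 0,"rz": 0},
    {"dx": 0,"dy": 0,"dz": 0.8,"rx": 0,"ry": 0,"rz": 0},
    {"dx": 0,"dy": 0,"dz": 1,"rx": 0,"ry": 0,"rz": 0},
    {"dx": 0,"dy": -0.8,"dz": 1,"rx": 0,"ry": 0,"rz": 0},
    {"dx": 0,"dy": -1,"dz": 1,"rx": 0,"ry": -0.25,"rz": -0.05},
    {"dx": 0,"dy": -1,"dz": 0,"rx": 0,"ry": -0.25,"rz": -0.05},
  ],
  claw=80,
)

```text
t: 48.65
tcp_pos: [0.5943, -0.1127, 0.1294]
tool_rot: [0.014, 0.991, -0.003, 0.136]
force: [0.5, 0.8, -0.8]
finger_gap: 0.8
gripper_force: 0.0
```

```bash
python3 - <<'E'
from w import *
print(sensors.sense()["tcp_pos"])
T=np.mean([cams.snapshot("top") for _ in range(4)],0).astype(np.uint8);S=cams.snapshot("scene")
for c,a,b in blobs(T,(45,80,40),(85,255,255),(195,145,370,235),12): print("green",np.round(c,2),a,np.round(slope("top",*c,.031),4),np.round(plane("top",*c,.071),4),b.tolist())
print("scene",[(np.round(c,1),a) for c,a,_ in blobs(S,(45,80,40),(85,255,255),(300,150,400,240),4)])
cv2.imwrite("pics/m3.png",np.hstack([cv2.resize(T[150:240,190:290],(440,396),interpolation=cv2.INTER_CUBIC),cv2.resize(S[160:250,310:390],(352,396),interpolation=cv2.INTER_CUBIC)])[:,:,::-1])
E
```

```text
[ 0.59428865 -0.11267712  0.12935877]
green [303.8  166.08] 49 [0.6148 0.0506 0.0936] [0.6218 0.052  0.071 ] [[298.0, 164.0], [309.0, 164.0], [309.0, 169.0], [298.0, 169.0]]
green [332.7 166. ] 46 [ 0.6175 -0.0363  0.0943] [ 0.6248 -0.0366  0.071 ] [[328.0, 164.0], [339.0, 164.0], [339.0, 169.0], [328.0, 169.0]]
scene [(array([346.1, 180.3]), 42), (array([352.3, 217.9]), 50), (array([339.3, 234.4]), 66)]
```

View pics/m3.png

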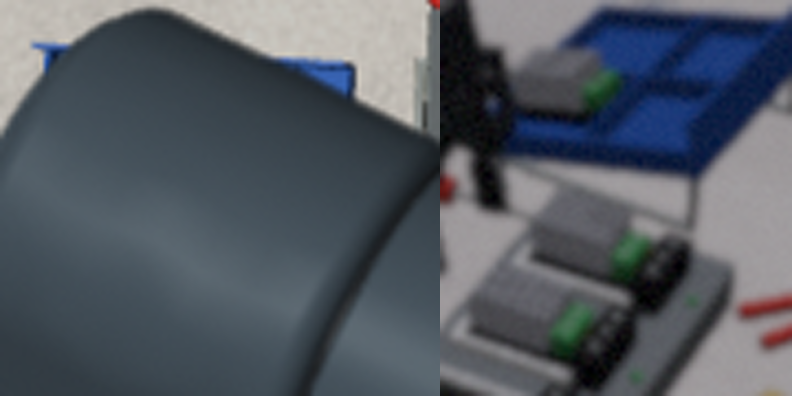

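move_arm(
  targets=[
    {"dx": 0,"dy": 1,"dz": 0.6,"rx": 0,"ry": 0,"rz": 0},
    {"dx": 0,"dy": 1,"dz": 0.4,"rx": 0,"ry": 0,"rz": 0},
    {"dx": 0,"dy": 1,"dz": 0,"rx": 0,"ry": 0,"rz": 0},
    {"dx": 0,"dy": 1,"dz": 0,"rx": 0,"ry": 0,"rz": 0},
    {"dx": 0,"dy": 1,"dz": 0,"rx": 0,"ry": 0,"rz": 0},
    {"dx": 0,"dy": 1,"dz": 0,"rx": 0,"ry": 0,"rz": 0},
    {"dx": 0,"dy": 1,"dz": 0,"rx": 0,"ry": 0,"rz": 0},
    {"dx": 0,"dy": 1,"dz": 0,"rx": 0,"ry": 0,"rz": 0},
    {"dx": 0,"dy": 1,"dz": 0,"rx": 0,"ry": 0,"rz": 0},
    {"dx": 0,"dy": 1,"dz": 0,"rx": 0,"ry": 0,"rz": 0},
  ],
)

```text
t: 50.15
tcp_pos: [0.5926, 0.1411, 0.1509]
tool_rot: [0.013, 0.991, -0.002, 0.131]
force: [-0.1, -0.2, -0.0]
finger_gap: 0.8
gripper_force: 0.0
```

move_arm(
  targets=[
    {"dx": 0,"dy": 1,"dz": 0,"rx": 0,"ry": 0,"rz": 0},
    {"dx": 0,"dy": 1,"dz": 0,"rx": 0,"ry": 0,"rz": 0},
    {"dx": 0,"dy": 1,"dz": 0,"rx": 0,"ry": 0,"rz": 0},
    {"dx": 0,"dy": 1,"dz": 0,"rx": 0,"ry": 0,"rz": 0},
    {"dx": 0,"dy": 1,"dz": 0,"rx": 0,"ry": 0,"rz": 0},
    {"dx": 0,"dy": 1,"dz": 0,"rx": 0,"ry": 0,"rz": 0},
    {"dx": 0,"dy": 1,"dz": 0,"rx": 0,"ry": 0,"rz": 0},
    {"dx": 0,"dy": 1,"dz": 0,"rx": 0,"ry": 0,"rz": 0},
    {"dx": 0,"dy": 1,"dz": 0,"rx": 0,"ry": 0,"rz": 0},
    {"dx": 0,"dy": 1,"dz": 0,"rx": 0,"ry": 0,"rz": 0},
  ],
)

```text
t: 51.4
tcp_pos: [0.5917, 0.3916, 0.1507]
tool_rot: [0.013, 0.991, -0.002, 0.131]
force: [0.2, 0.0, 0.2]
finger_gap: 0.797
gripper_force: 0.0
```

```bash
cat > m3.py <<'E'
from w import *
print(sensors.sense()["tcp_pos"])
T=np.mean([cams.snapshot("top") for _ in range(4)],0).astype(np.uint8);S=cams.snapshot("scene")
for c,a,b in blobs(T,(45,80,40),(85,255,255),(195,145,370,240),8):
    q=[slope("top",*k,.031)[:2].round(4).tolist() for k in b];print("green",np.round(c,2),a,np.round(slope("top",*c,.031),4),b.tolist(),q)
print("scene",[(np.round(c,1),a,slope("scene",*c,.027).round(4)) for c,a,_ in blobs(S,(45,80,40),(85,255,255),(300,150,400,210),4)])
h=cv2.cvtColor(T,cv2.COLOR_RGB2HSV)
for v in range(192,232,1): print(v,"".join("G" if 45<h[v,u,0]<85 and h[v,u,1]>80 else "b" if 95<h[v,u,0]<128 and h[v,u,1]>120 else "." if h[v,u,1]<60 and h[v,u,2]>100 else "#" for u in range(215,285)))
E
python3 m3.py
```

```text
[0.59168003 0.39157067 0.15071746]
green [304.88 153.88] 8 [0.6503 0.0483 0.103 ] [[304.0, 153.0], [306.0, 153.0], [306.0, 155.0], [304.0, 155.0]] [[0.6527, 0.051], [0.6529, 0.045], [0.6471, 0.0449], [0.647, 0.0509]]
green [333.5 154.5] 8 [ 0.6509 -0.0377  0.1032] [[333.0, 153.0], [334.0, 153.0], [334.0, 156.0], [333.0, 156.0]] [[0.6552, -0.036], [0.6552, -0.039], [0.6466, -0.0393], [0.6465, -0.0363]]
green [304.04 166.08] 49 [0.6149 0.0498 0.0936] [[298.0, 169.0], [298.0, 164.0], [310.0, 164.0], [310.0, 169.0]] [[0.6059, 0.0678], [0.6204, 0.0682], [0.6214, 0.0321], [0.6069, 0.0317]]
green [333.58 166.2 ] 55 [ 0.617  -0.039   0.0942] [[328.0, 164.0], [339.0, 164.0], [339.0, 169.0], [328.0, 169.0]] [[0.6229, -0.022], [0.6238, -0.0551], [0.6093, -0.0555], [0.6084, -0.0225]]
green [243.63 200.63] 52 [0.5091 0.2294 0.0655] [[238.0, 198.0], [249.0, 198.0], [249.0, 203.0], [238.0, 203.0]] [[0.5163, 0.2466], [0.5173, 0.2134], [0.5027, 0.213], [0.5017, 0.2463]]
scene [(array([346.1, 180. ]), 40, array([0.516 , 0.2179, 0.0632]))]
192 bbbbbbbbbbbbbbbbbbbbbbbbbbbbbbbbbbbbbbbbbbbbbbbbbbbbbb.....
[... 2236 characters left out ...]
bbbbbbb#.................
223 bbbbbbbbbbbbbbbbbbbbbbbbb#bb#b.b##bbbbbbbbbbbbbbbbbb..................
224 bbbbbbbbbbbbbbbbbbbbbbbbbbbbbbbbbbbbbbbbbbbbbbbbbbbb..............####
225 .###bbbbbbbbbbbbbbbbbbbbbbbbbbbbbbbbbbbbbbbbbbbbbbbb.............#####
226 ................####bbbbbbbbbbbbbbbbbbbbbbbbbbbbbbbb.............#####
227 ................................###bbbbbbbbbbbbbbbbb.............#####
228 ................................................###..............#####
229 .................................................................#####
230 .................................................................#####
231 .................................................................#####
```

move_arm(
  targets=[
    {"dx": -0.69,"dy": -0.92,"dz": 0,"rx": 0,"ry": 0,"rz": 0},
    {"dx": -0.69,"dy": -0.92,"dz": 0,"rx": 0,"ry": 0,"rz": 0},
    {"dx": -0.69,"dy": -0.92,"dz": 0,"rx": 0,"ry": 0,"rz": 0},
    {"dx": -0.69,"dy": -0.92,"dz": -0.2,"rx": 0,"ry": 0,"rz": 0},
    {"dx": -0.69,"dy": -0.92,"dz": -0.6,"rx": 0,"ry": 0,"rz": 0},
    {"dx": -0.69,"dy": -0.92,"dz": -0.7,"rx": 0,"ry": 0,"rz": 0},
    {"dx": -0.69,"dy": -0.92,"dz": -0.7,"rx": 0,"ry": 0,"rz": 0},
    {"dx": 0,"dy": 0,"dz": 0,"rx": 0,"ry": 0,"rz": 0},
    {"dx": 0.1,"dy": 0,"dz": -0.4,"rx": 0,"ry": 0,"rz": 0},
    {"dx": 0,"dy": 0,"dz": 0,"rx": 0,"ry": 0,"rz": 0},
  ],
)

```text
t: 52.9
tcp_pos: [0.475, 0.2285, 0.0857]
tool_rot: [0.014, 0.991, -0.001, 0.131]
force: [-0.4, -0.7, 0.0]
finger_gap: 0.799
gripper_force: 0.0
```

move_arm(
  targets=[
    {"dx": 0.1,"dy": 0.06,"dz": -0.4,"rx": 0,"ry": 0,"rz": 0},
    {"dx": 0.1,"dy": 0,"dz": -0.4,"rx": 0,"ry": 0,"rz": 0},
    {"dx": 0.1,"dy": 0,"dz": -0.4,"rx": 0,"ry": 0,"rz": 0},
    {"dx": 0.1,"dy": 0,"dz": -0.4,"rx": 0,"ry": 0,"rz": 0},
    {"dx": 0.08,"dy": 0,"dz": -0.4,"rx": 0,"ry": 0,"rz": 0},
    {"dx": 0.06,"dy": 0,"dz": -0.3,"rx": 0,"ry": 0,"rz": 0},
    {"dx": 0.06,"dy": 0,"dz": -0.25,"rx": 0,"ry": 0,"rz": 0},
    {"dx": 0.04,"dy": 0,"dz": -0.15,"rx": 0,"ry": 0,"rz": 0},
    {"dx": 0,"dy": 0,"dz": 0,"rx": 0,"ry": 0,"rz": 0},
    {"dx": 0,"dy": 0,"dz": 0,"rx": 0,"ry": 0,"rz": 0},
  ],
)

```text
t: 54.15
tcp_pos: [0.4895, 0.2295, 0.0184]
tool_rot: [0.014, 0.991, -0.002, 0.131]
force: [-1.0, -0.5, 0.4]
finger_gap: 0.803
gripper_force: 0.0
```

move_arm(
  targets=[
    {"dx": 0,"dy": 0,"dz": 0,"rx": 0,"ry": 0,"rz": 0},
    {"dx": 0,"dy": 0,"dz": 0,"rx": 0,"ry": 0,"rz": 0},
    {"dx": 0,"dy": 0,"dz": 0,"rx": 0,"ry": 0,"rz": 0},
    {"dx": 0,"dy": 0,"dz": 0,"rx": 0,"ry": 0,"rz": 0},
    {"dx": 0,"dy": 0,"dz": 0,"rx": 0,"ry": 0,"rz": 0},
    {"dx": 0,"dy": 0,"dz": 0,"rx": 0,"ry": 0,"rz": 0},
    {"dx": 0,"dy": 0,"dz": 0,"rx": 0,"ry": 0,"rz": 0},
    {"dx": 0,"dy": 0,"dz": 0,"rx": 0,"ry": 0,"rz": 0},
    {"dx": 0,"dy": 0,"dz": 0,"rx": 0,"ry": 0,"rz": 0},
    {"dx": 0,"dy": 0,"dz": 0,"rx": 0,"ry": 0,"rz": 0},
  ],
  claw=0,
  newtons=40,
)

```text
t: 55.4
tcp_pos: [0.4895, 0.2295, 0.0187]
tool_rot: [0.014, 0.991, -0.001, 0.131]
force: [-2.5, 0.2, 5.5]
finger_gap: 0.459
gripper_force: 41.6
```

move_arm(
  targets=[
    {"dx": -0.1,"dy": 0,"dz": 0.4,"rx": 0,"ry": 0,"rz": 0},
    {"dx": -0.2,"dy": 0,"dz": 0.8,"rx": 0,"ry": 0,"rz": 0},
    {"dx": -0.2,"dy": 0,"dz": 1,"rx": 0,"ry": 0,"rz": 0},
    {"dx": 0,"dy": 0,"dz": 1,"rx": 0,"ry": 0,"rz": 0},
    {"dx": 0.2,"dy": -0.3,"dz": 1,"rx": 0,"ry": 0.25,"rz": 0.05},
    {"dx": 0.4,"dy": -0.7,"dz": 0.8,"rx": 0,"ry": 0.25,"rz": 0.05},
    {"dx": 0.5,"dy": -1,"dz": 0,"rx": 0,"ry": 0,"rz": 0},
    {"dx": 0.5,"dy": -1,"dz": 0,"rx": 0,"ry": 0,"rz": 0},
    {"dx": 0.5,"dy": -1,"dz": 0,"rx": 0,"ry": 0,"rz": 0},
    {"dx": 0.5,"dy": -1,"dz": 0,"rx": 0,"ry": 0,"rz": 0},
  ],
)

```text
t: 56.65
tcp_pos: [0.5416, 0.1038, 0.1432]
tool_rot: [-0.012, 1.0, 0.0, -0.0]
force: [0.8, 0.2, -1.8]
finger_gap: 0.453
gripper_force: 40.8
```

move_arm(
  targets=[
    {"dx": 0.5,"dy": -1,"dz": 0,"rx": 0,"ry": 0,"rz": 0},
    {"dx": 0.5,"dy": -1,"dz": 0,"rx": 0,"ry": 0,"rz": 0},
    {"dx": 0.5,"dy": -1,"dz": 0,"rx": 0,"ry": 0,"rz": 0},
    {"dx": 0.5,"dy": -1,"dz": 0,"rx": 0,"ry": 0,"rz": 0},
    {"dx": 0.1,"dy": -1,"dz": 0,"rx": 0,"ry": 0,"rz": 0},
    {"dx": 0,"dy": -1,"dz": 0,"rx": 0,"ry": 0,"rz": 0},
    {"dx": 0,"dy": -1,"dz": 0,"rx": 0,"ry": 0,"rz": 0},
    {"dx": 0,"dy": -1,"dz": 0,"rx": 0,"ry": 0,"rz": 0},
    {"dx": 0,"dy": -0.8,"dz": 0,"rx": 0,"ry": 0,"rz": 0},
    {"dx": 0,"dy": 0,"dz": 0,"rx": 0,"ry": 0,"rz": 0},
  ],
)

```text
t: 57.9
tcp_pos: [0.5943, -0.1167, 0.1431]
tool_rot: [-0.011, 1.0, 0.0, 0.0]
force: [-0.0, 0.2, -1.5]
finger_gap: 0.455
gripper_force: 40.8
```

```bash
python3 - <<'E'
from w import *
where()
s=sensors.sense();p=s["tcp_pos"]
S=cams.snapshot("scene");c=proj("scene",p+[.03,0,.03]);r=tuple(int(k) for k in(c[0]-25,c[1]-25,c[0]+25,c[1]+25))
B=max(blobs(S,(45,80,40),(85,255,255),r,5),key=lambda b:b[1])
for h in(.0091,.0130,.0154,.0195): print(h,(plane("scene",*B[0],p[2]+h+.016)-p).round(4))
E
```

```text
p [ 0.5943 -0.1167  0.1431] [[-0.022, 1.0, 0.0], [0.0, 0.0, -1.0]] blob [328.3 218.4] 69
offset [ 0.0332 -0.0064  0.0353] pred [330.9 217.7]
0.0091 [0.0273 0.0062 0.0251]
0.013 [0.0295 0.0018 0.029 ]
0.0154 [ 0.0309 -0.0009  0.0314]
0.0195 [ 0.0332 -0.0055  0.0355]
```

move_arm(
  targets=[
    {"dx": 0.07,"dy": -0.27,"dz": 0,"rx": 0,"ry": 0,"rz": 0},
    {"dx": 0,"dy": -0.26,"dz": -0.5,"rx": 0,"ry": 0,"rz": 0},
    {"dx": 0,"dy": 0,"dz": -0.8,"rx": 0,"ry": 0,"rz": 0},
    {"dx": 0,"dy": 0,"dz": -0.9,"rx": 0,"ry": 0,"rz": 0},
    {"dx": 0,"dy": 0,"dz": -0.8,"rx": 0,"ry": 0,"rz": 0},
    {"dx": 0,"dy": 0,"dz": -0.5,"rx": 0,"ry": 0,"rz": 0},
    {"dx": 0,"dy": 0,"dz": -0.3,"rx": 0,"ry": 0,"rz": 0},
    {"dx": 0,"dy": 0,"dz": -0.2,"rx": 0,"ry": 0,"rz": 0},
    {"dx": 0,"dy": 0,"dz": 0,"rx": 0,"ry": 0,"rz": 0},
    {"dx": 0,"dy": 0,"dz": 0,"rx": 0,"ry": 0,"rz": 0},
  ],
)

```text
t: 59.25
tcp_pos: [0.5966, -0.129, 0.0438]
tool_rot: [-0.012, 1.0, -0.0, 0.001]
force: [-0.7, 0.5, -1.8]
finger_gap: 0.46
gripper_force: 40.8
```

move_arm(
  targets=[
    {"dx": 0,"dy": 0,"dz": -0.1,"rx": 0,"ry": 0,"rz": 0},
    {"dx": 0,"dy": 0,"dz": -0.1,"rx": 0,"ry": 0,"rz": 0},
    {"dx": 0,"dy": 0,"dz": -0.1,"rx": 0,"ry": 0,"rz": 0},
    {"dx": 0,"dy": 0,"dz": -0.08,"rx": 0,"ry": 0,"rz": 0},
    {"dx": 0,"dy": 0,"dz": 0,"rx": 0,"ry": 0,"rz": 0},
    {"dx": 0,"dy": 0,"dz": 0,"rx": 0,"ry": 0,"rz": 0},
    {"dx": 0,"dy": 0,"dz": 0,"rx": 0,"ry": 0,"rz": 0},
    {"dx": 0,"dy": 0,"dz": 0,"rx": 0,"ry": 0,"rz": 0},
    {"dx": 0,"dy": 0,"dz": 0,"rx": 0,"ry": 0,"rz": 0},
    {"dx": 0,"dy": 0,"dz": 0,"rx": 0,"ry": 0,"rz": 0},
  ],
)

```text
t: 60.5
tcp_pos: [0.5962, -0.1288, 0.0337]
tool_rot: [-0.012, 1.0, -0.0, -0.0]
force: [0.2, 1.5, -1.6]
finger_gap: 0.456
gripper_force: 40.8
```

move_arm(
  targets=[
    {"dx": 0,"dy": 0,"dz": -0.06,"rx": 0,"ry": 0,"rz": 0},
    {"dx": 0,"dy": 0,"dz": -0.06,"rx": 0,"ry": 0,"rz": 0},
    {"dx": 0,"dy": 0,"dz": -0.04,"rx": 0,"ry": 0,"rz": 0},
    {"dx": 0,"dy": 0,"dz": 0,"rx": 0,"ry": 0,"rz": 0},
    {"dx": 0,"dy": 0,"dz": 0,"rx": 0,"ry": 0,"rz": 0},
    {"dx": 0,"dy": 0,"dz": 0,"rx": 0,"ry": 0,"rz": 0},
    {"dx": 0,"dy": 0,"dz": 0,"rx": 0,"ry": 0,"rz": 0},
    {"dx": 0,"dy": 0,"dz": 0,"rx": 0,"ry": 0,"rz": 0},
    {"dx": 0,"dy": 0,"dz": 0,"rx": 0,"ry": 0,"rz": 0},
    {"dx": 0,"dy": 0,"dz": 0,"rx": 0,"ry": 0,"rz": 0},
  ],
)

```text
t: 61.75
tcp_pos: [0.5961, -0.1289, 0.0307]
tool_rot: [-0.012, 1.0, -0.0, 0.0]
force: [-2.2, 0.1, 5.9]
finger_gap: 0.457
gripper_force: 41.6
```

move_arm(
  targets=[
    {"dx": 0,"dy": 0,"dz": 0.04,"rx": 0,"ry": 0,"rz": 0},
    {"dx": 0,"dy": 0,"dz": 0.02,"rx": 0,"ry": 0,"rz": 0},
    {"dx": 0,"dy": 0,"dz": 0,"rx": 0,"ry": 0,"rz": 0},
    {"dx": 0,"dy": 0,"dz": 0,"rx": 0,"ry": 0,"rz": 0},
    {"dx": 0,"dy": 0,"dz": 0.4,"rx": 0,"ry": 0,"rz": 0},
    {"dx": 0,"dy": 0,"dz": 0.8,"rx": 0,"ry": 0,"rz": 0},
    {"dx": 0,"dy": 0,"dz": 1,"rx": 0,"ry": 0,"rz": 0},
    {"dx": 0,"dy": 0,"dz": 1,"rx": 0,"ry": 0,"rz": 0},
    {"dx": -0.5,"dy": -0.8,"dz": 0.8,"rx": 0,"ry": 0,"rz": 0},
    {"dx": -0.6,"dy": -1,"dz": 0,"rx": 0,"ry": 0,"rz": 0},
  ],
  claw=80,
)

```text
t: 63.0
tcp_pos: [0.5701, -0.1746, 0.134]
tool_rot: [-0.013, 1.0, -0.001, 0.002]
force: [1.1, -0.0, 0.1]
finger_gap: 0.801
gripper_force: 0.0
```

move_arm(
  targets=[
    {"dx": -0.6,"dy": -0.85,"dz": 0,"rx": 0,"ry": 0,"rz": 0},
    {"dx": -0.6,"dy": -0.85,"dz": 0,"rx": 0,"ry": 0,"rz": 0},
    {"dx": -0.6,"dy": -0.85,"dz": 0,"rx": 0,"ry": 0,"rz": 0},
    {"dx": -0.6,"dy": -0.85,"dz": 0,"rx": 0,"ry": 0,"rz": 0},
    {"dx": -0.6,"dy": -0.85,"dz": 0,"rx": 0,"ry": 0,"rz": 0},
    {"dx": -0.6,"dy": -0.85,"dz": 0,"rx": 0,"ry": 0,"rz": 0},
    {"dx": -0.6,"dy": -0.85,"dz": 0,"rx": 0,"ry": 0,"rz": 0},
    {"dx": -0.6,"dy": -0.85,"dz": 0,"rx": 0,"ry": 0,"rz": 0},
    {"dx": -0.5,"dy": -0.8,"dz": 0,"rx": 0,"ry": 0,"rz": 0},
    {"dx": 0,"dy": 0,"dz": 0,"rx": 0,"ry": 0,"rz": 0},
  ],
)

```text
t: 64.25
tcp_pos: [0.4358, -0.3654, 0.1319]
tool_rot: [-0.011, 1.0, -0.001, 0.0]
force: [-0.1, 0.6, 0.2]
finger_gap: 0.802
gripper_force: 0.0
```

```bash
python3 - <<'E'
from w import *
print(sensors.sense()["tcp_pos"],sensors.sense()["q"].round(2))
T=np.mean([cams.snapshot("top") for _ in range(4)],0).astype(np.uint8);S=np.mean([cams.snapshot("scene") for _ in range(3)],0).astype(np.uint8)
for c,a,b in blobs(T,(45,80,40),(85,255,255),(195,145,400,235),20): print("green",np.round(c,2),a,np.round(plane("top",*c,.071),4),cv2.minAreaRect(b)[1:])
print("blue",[(np.round(c,1),a,np.round(plane("top",*c,.036),4)) for c,a,_ in blobs(T,(100,100,50),(125,255,255),(320,200,405,250),8)])
rack=np.array([.598,-.085])
for c,a,b in blobs(S,(45,80,40),(85,255,255),(300,200,400,270),15): print("scene",c.round(1),a,plane("scene",*c,.056).round(4))
for y in(.135,.045,-.045): print("pred scene",proj("scene",[.598-.021*y+.0375,-.085+y,.056]).round(1))
E
```

```text
[ 0.43575346 -0.36536206  0.131884  ] [-0.89  0.53  1.64 -0.    0.97 -2.49]Traceback (most recent call last):
  File "<stdin>", line 4, in <module>
cv2.error: OpenCV(4.12.0) /io/opencv/modules/imgproc/src/convhull.cpp:143: error: (-215:Assertion failed) total >= 0 && (depth == CV_32F || depth == CV_32S) in function 'convexHull'
```

```bash
cat > v.py <<'E'
from w import *
T=np.mean([cams.snapshot("top") for _ in range(4)],0).astype(np.uint8);S=np.mean([cams.snapshot("scene") for _ in range(3)],0).astype(np.uint8)
for c,a,b in blobs(T,(45,80,40),(85,255,255),(195,145,400,235),20): print("green",np.round(c,2),a,np.round(plane("top",*c,.071),4))
print("blue",[(np.round(c,1),a,np.round(plane("top",*c,.036),4)) for c,a,_ in blobs(T,(100,100,50),(125,255,255),(320,200,405,250),8)])
for c,a,b in blobs(S,(45,80,40),(85,255,255),(300,200,400,270),15): print("scene",c.round(1),a,plane("scene",*c,.056).round(4))
for y in(.135,.045,-.045): print("pred scene",proj("scene",[.598-.021*y+.0375,-.085+y,.056]).round(1))
print("red",[(n,c.round(1),a) for n,im,r in(("t",T,(420,210,465,250)),("s",S,(195,255,245,310))) for c,a,_ in blobs(im,(0,150,80),(8,255,255),r)])
E
python3 v.py
```

```text
green [303.8  166.08] 49 [0.6218 0.052  0.071 ]
green [333.58 166.2 ] 55 [ 0.6242 -0.0394  0.071 ]
green [360.87 165.74] 38 [ 0.6283 -0.123   0.071 ]
blue []
scene [352.3 218. ] 53 [0.6198 0.0535 0.056 ]
scene [339.3 234.4] 66 [ 0.6211 -0.0351  0.056 ]
scene [325.7 252.5] 70 [ 0.6239 -0.124   0.056 ]
pred scene [355.6 219.9]
pred scene [342.7 236.9]
pred scene [328.6 255.3]
red [('s', array([218.5, 277.5]), 91)]
```

move_arm(
  targets=[
    {"dx": 0.05,"dy": 0.08,"dz": -0.6,"rx": 0,"ry": 0,"rz": 0},
    {"dx": 0,"dy": 0,"dz": -0.7,"rx": 0,"ry": 0,"rz": 0},
    {"dx": 0,"dy": 0,"dz": -0.7,"rx": 0,"ry": 0,"rz": 0},
    {"dx": 0,"dy": 0,"dz": -0.6,"rx": 0,"ry": 0,"rz": 0},
    {"dx": 0,"dy": 0,"dz": -0.5,"rx": 0,"ry": 0,"rz": 0},
    {"dx": 0,"dy": 0,"dz": -0.4,"rx": 0,"ry": 0,"rz": 0},
    {"dx": 0,"dy": 0,"dz": -0.3,"rx": 0,"ry": 0,"rz": 0},
    {"dx": 0,"dy": 0,"dz": -0.2,"rx": 0,"ry": 0,"rz": 0},
    {"dx": 0,"dy": 0,"dz": -0.16,"rx": 0,"ry": 0,"rz": 0},
    {"dx": 0,"dy": 0,"dz": 0,"rx": 0,"ry": 0,"rz": 0},
  ],
)

```text
t: 66.2
tcp_pos: [0.4374, -0.3618, 0.0272]
tool_rot: [-0.012, 1.0, 0.0, -0.0]
force: [0.2, 0.5, 0.4]
finger_gap: 0.806
gripper_force: 0.0
```

move_arm(
  targets=[
    {"dx": 0,"dy": 0,"dz": 0,"rx": 0,"ry": 0,"rz": 0},
    {"dx": 0,"dy": 0,"dz": 0,"rx": 0,"ry": 0,"rz": 0},
    {"dx": 0,"dy": 0,"dz": 0,"rx": 0,"ry": 0,"rz": 0},
    {"dx": 0,"dy": 0,"dz": 0,"rx": 0,"ry": 0,"rz": 0},
    {"dx": 0,"dy": 0,"dz": 0,"rx": 0,"ry": 0,"rz": 0},
    {"dx": 0,"dy": 0,"dz": 0,"rx": 0,"ry": 0,"rz": 0},
    {"dx": 0,"dy": 0,"dz": 0,"rx": 0,"ry": 0,"rz": 0},
    {"dx": 0,"dy": 0,"dz": 0,"rx": 0,"ry": 0,"rz": 0},
    {"dx": 0,"dy": 0,"dz": 0,"rx": 0,"ry": 0,"rz": 0},
    {"dx": 0,"dy": 0,"dz": 0,"rx": 0,"ry": 0,"rz": 0},
  ],
  claw=0,
  newtons=25,
)

```text
t: 67.45
tcp_pos: [0.4379, -0.3635, 0.028]
tool_rot: [-0.012, 1.0, -0.002, 0.001]
force: [-2.7, -5.3, 4.2]
finger_gap: 0.448
gripper_force: 27.5
```

move_arm(
  targets=[
    {"dx": 0,"dy": -0.08,"dz": 0,"rx": 0,"ry": 0,"rz": 0},
    {"dx": 0,"dy": 0,"dz": 0,"rx": 0,"ry": 0,"rz": -0.28},
    {"dx": 0,"dy": 0,"dz": 0,"rx": 0,"ry": 0,"rz": -0.28},
    {"dx": 0,"dy": 0,"dz": 0,"rx": 0,"ry": 0,"rz": -0.28},
    {"dx": 0,"dy": 0,"dz": 0,"rx": 0,"ry": 0,"rz": -0.28},
    {"dx": 0,"dy": 0,"dz": 0,"rx": 0,"ry": 0,"rz": -0.28},
    {"dx": 0,"dy": 0,"dz": 0,"rx": 0,"ry": 0,"rz": -0.22},
    {"dx": 0,"dy": 0,"dz": 0,"rx": 0,"ry": 0,"rz": 0},
    {"dx": 0,"dy": 0,"dz": 0,"rx": 0,"ry": 0,"rz": 0},
    {"dx": 0,"dy": 0,"dz": 0,"rx": 0,"ry": 0,"rz": 0},
  ],
)

```text
t: 68.7
tcp_pos: [0.4375, -0.3645, 0.0278]
tool_rot: [0.4, 0.916, -0.001, 0.0]
force: [-2.0, -2.8, 5.5]
finger_gap: 0.446
gripper_force: 27.6
```

move_arm(
  targets=[
    {"dx": 0,"dy": 0,"dz": 0,"rx": 0,"ry": 0,"rz": 0},
    {"dx": 0,"dy": 0,"dz": 0,"rx": 0,"ry": 0,"rz": 0},
    {"dx": 0,"dy": 0,"dz": 0,"rx": 0,"ry": 0,"rz": 0},
    {"dx": 0,"dy": 0,"dz": 0,"rx": 0,"ry": 0,"rz": 0},
    {"dx": 0,"dy": 0,"dz": 0.4,"rx": 0,"ry": 0,"rz": 0},
    {"dx": 0,"dy": 0,"dz": 0.8,"rx": 0,"ry": 0,"rz": 0},
    {"dx": 0,"dy": 0,"dz": 1,"rx": 0,"ry": 0,"rz": 0},
    {"dx": 0,"dy": 0,"dz": 1,"rx": 0,"ry": 0,"rz": 0},
    {"dx": 0,"dy": 0,"dz": 1,"rx": 0,"ry": 0,"rz": 0},
    {"dx": 0,"dy": 0,"dz": 1,"rx": 0,"ry": 0,"rz": 0},
  ],
  claw=80,
)

```text
t: 69.95
tcp_pos: [0.4374, -0.3637, 0.1588]
tool_rot: [0.401, 0.916, -0.0, 0.0]
force: [-0.7, -1.3, 0.9]
finger_gap: 0.803
gripper_force: 0.0
```

```bash
python3 v.py
```

```text
green [303.8  166.08] 49 [0.6218 0.052  0.071 ]
green [333.58 166.2 ] 55 [ 0.6242 -0.0394  0.071 ]
green [359.25 165.25] 20 [ 0.6297 -0.118   0.071 ]
blue []
scene [352.3 218.1] 52 [0.6199 0.0532 0.056 ]
scene [339.4 234.5] 67 [ 0.6215 -0.0354  0.056 ]
scene [325.8 252.4] 71 [ 0.6241 -0.1236  0.056 ]
pred scene [355.6 219.9]
pred scene [342.7 236.9]
pred scene [328.6 255.3]
red [('s', array([218. , 275.8]), 79)]
```

```bash
python3 - <<'E'
from w import *
S=cams.snapshot("scene")
print("blue",[(c.round(1),a,plane("scene",*c,.021).round(4)) for c,a,_ in blobs(S,(100,120,50),(125,255,255),(235,215,310,275),8)],sensors.sense()["gripper_force"])
print(order.sign_off())
E
```

```text
blue [(array([278.4, 244.7]), 61, array([ 0.4701, -0.1304,  0.021 ]))] 0.0
the job is handed in; nothing more can be done
None
```

The job is handed in, at about 70 s of the 208 s allowed: the stop button was latched first, the one finished module stands in the grey tray, the three fresh modules are in nests of their own with their terminals to the contacts, and the last camera check showed the button out again.

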